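Lay out the sample tubes with a scale ruler and take the record picture

ROBOT

A 6-joint arm with a two-finger parallel gripper is mounted at the origin on the work surface. World frame = base frame: x ahead of the robot, y to its left, z up, the work surface at z = 0. Lengths are in m, angles in rad, forces in N, time in s.
With the tool pointing down it reaches from about 0.375 to 0.975 m from the base axis. Payload 3.8 kg.
Tool frame: the origin (TCP) lies midway between the tips of the shut fingers; the grasp point (between the pads) lies 19 mm behind it; z points along the fingers, y is the line along which they close (so a half turn about z gives the same grasp; the last joint's range is limited). The gripper opens to 85 mm and grips with 20 to 120 N. Pads are 22 mm wide; open, the fingers measure 114 mm over their backs; the gripper's body (76 mm by 85 mm) begins 54 mm behind the grasp point. The pads swing forward as they close: fully open they stand 13 mm farther back than shut.
Start: joints at [1.112, 0.264, 1.604, -0, 1.274, -0.037], TCP at [0.276, 0.616, 0.231] pointing down, gripper open.
Joint ranges: [-2.63, 2.63], [-0.94, 2.18], [0.31, 2.57], [-1.31, 4.45], [0, 2.66], [-2.55, 2.55]. Speed limits (rad/s): [2.57, 2.57, 3.14, 3.14, 3.14, 3.14].

INTERFACE

Orientations are given as a rotation vector (axis times angle).
In Python, from workcell import * gives the robot as it stands. The module is installed in compiled form; this text tells all that it offers.
- The arm moves only by the tool apply_moves, never from a script. Its arguments are lists of equal length, an entry for each row: "fingers": the opening, from 0 (shut) to 1 (fully open); "travel": the shift along the tool's x, y, z normalised to -1 to 1, where 1 is 0.05 m, a list of three; "rotation": the turn, a rotation vector about the tool's x, y, z normalised to -1 to 1, where 1 is 6 degrees, a list of three. In form: {"fingers": [fingers, ...], "travel": [[dx, dy, dz], ...], "rotation": [[ax, ay, az], ...]}. A call has 1 to 12 rows; each row shifts and turns the commanded pose from where the row before left it, along the tool's axes as they then stand; what a row does not reach is not made up. A row lasts 1/10 s, in which the tool goes at most 50 mm and 8.59 degrees, less where a joint would pass 70% of its speed; a pose out of reach is approached as far as the arm can. A call with a number of a shift or a turn outside -1 to 1 is refused whole. A call with a gripper value outside its range is refused whole. The fingers move at their own pace and stop on an object; "newtons" is the grip in N (left out, the last holds). Time passes only in rows, so rows that do not move let the fingers close. It gives the time, the measured TCP pose, the force, the opening and the grip force at its end, in the units of the state.
- read_state(): the state, without advancing time (a new reading comes with each control period).
- read_camera(name): name is "side" or "top"; returns a dict with "image" (400x640x3 uint8, red, green, blue), "fx", "fy", "cx", "cy" (pixels), "k1" (the pictures are not rectified: a ray, as slopes to the right and down, at radius r is drawn at 1 + k1 r^2 times it, then the intrinsics apply), "extrinsics" (4x4, takes a point from world to camera coordinates). Camera axes: x right, y down, z forward; pixel columns grow to the right and rows downward; lengths in m; the calibration is good to about 2 mm. A picture is of the moment at which its call begins. There is no depth.
- finish_job(): hands the job in; it is judged then, once.
Trained networks look in the newest picture that a camera, given by its name, has taken for a name from the list of things; names that differ only in an ending like _2 or _b are one class to them, and where a whole thing is asked for, a point or a joint stands for the part that bears it (a point fixed in the world has none). Each returns a list of dicts, best first, with "p" (0 to 1); they miss things now and then, are a little off and sometimes report something else, mostly with a low value. They report only what shows in the picture. A call takes as long as a camera call.
- regions_of(camera, name): "mask" (400x640 bool, what is visible of it) and "bbox" ([left, top, width, height] in pixels, round what is visible of it).
- tip_of(camera, name): "location" ([column, row] in pixels: a listed point, or the origin of a listed thing).
The state is a dict: "time": time; "q": joint angles; "joint_vel": joint speeds; "joint_torque": joint torques, N m; "tool_pos": TCP position; "tcp_rot": TCP orientation; "wrist_force": force on the tool from outside, world axes, zero at the start; "torque": the same for the moment, N m; "width": opening from 0.0 (shut) to 1.0 (fully open); "grip_force": force on a finger pad.
Only numpy, scipy, OpenCV 4.12 (cv2) and the standard library are available. Lean on these libraries where they do the work, as an engineer would, in place of code of your own. Each camera call takes 0.05 s, during which the arm holds its last target. There are 200 camera calls.

TASK

Pick the long sample tubes out of the mixed crate, leaving the short vials and jars in it, and lay each one down, centred, in a notch of its own on the aluminium tray with its cap at the fence end; lay the steel ruler flat and flush against the tray's long edge away from the fence, centred along it. With everything laid out and let go, press the shutter button fully to take the picture, then put the ruler back on its mat, lengthwise and wholly on it. Leave the tubes on the tray and do not disturb the bottle, cup and carton.

Things in the scene. Friction and masses are not known exactly. Their poses are not given: they have to be found in the camera images.
- crate: grey open plastic crate, fixed, 250 x 250 mm outside, 42 mm high, walls and floor 5 mm; holds the tubes, short vials and jars. Origin under its centre.
- rack: flat aluminium tray, fixed: plate 140 (x) x 200 (y) x 10 mm thick. Black fence on its +x long edge (x 62 to 70 mm, top 32 mm above bench). Two rows of black teeth (x -40 to -24 and 24 to 40, tops 20 mm above bench) leave four notches 26 mm wide, with free finger room between the rows. Origin under its centre. The ruler goes against the face of the long edge away from the fence, x = -70 mm.
- notch0 (a point): centre of the first of the tray's four notches, on the plate's top (10 mm above the bench), midway between the two rows of teeth; same axes as the tray. Notches run along x; the others' centres are 45, 90 and 135 mm farther along y. A tube lying in it has its axis 9 mm above this point.
- tube0: long sealed sample tube lying in the crate: white round body 18 mm across, 100 mm long overall, with a six-sided cap (18 mm across flats, 22 mm long) at one end. Origin at mid-length on the tube's axis (9 mm above what it lies on); x runs along the tube towards the cap. Weighs 30 g. One of 3 or 4 alike (None if absent).
- tube0_cap (a point): centre of the cap's end face of tube0, 50 mm from its origin.
- tube1: long sealed sample tube lying in the crate: white round body 18 mm across, 100 mm long overall, with a six-sided cap (18 mm across flats, 22 mm long) at one end. Origin at mid-length on the tube's axis (9 mm above what it lies on); x runs along the tube towards the cap. Weighs 30 g. One of 3 or 4 alike (None if absent).
- tube1_cap (a point): centre of the cap's end face of tube1, 50 mm from its origin.
- tube2: long sealed sample tube lying in the crate: white round body 18 mm across, 100 mm long overall, with a six-sided cap (18 mm across flats, 22 mm long) at one end. Origin at mid-length on the tube's axis (9 mm above what it lies on); x runs along the tube towards the cap. Weighs 30 g. One of 3 or 4 alike (None if absent).
- tube2_cap (a point): centre of the cap's end face of tube2, 50 mm from its origin.
- tube3: long sealed sample tube lying in the crate: white round body 18 mm across, 100 mm long overall, with a six-sided cap (18 mm across flats, 22 mm long) at one end. Origin at mid-length on the tube's axis (9 mm above what it lies on); x runs along the tube towards the cap. Weighs 30 g. One of 3 or 4 alike (None if absent).
- tube3_cap (a point): centre of the cap's end face of tube3, 50 mm from its origin.
- mat: black rubber mat fixed on the bench, 220 mm (x) by 64 mm (y), 3 mm thick: the ruler's place. Origin under its centre.
- ruler: steel scale ruler lying flat: 200 mm long (x), 44 mm wide (y), 6 mm thick, marked along both edges (either may be used), with a black upright grip on top, 80 mm long (x), 14 mm wide (y), from 6 to 36 mm above its underside. Origin at the centre of its underside. Weighs about 180 g.
- shutter (a joint): travel of the shutter push button: 0 released, 6 mm (0.006) fully down; springs back; 5 N.
- shutter_top (a point): centre of the shutter button's top face, a 34 mm grey button in a black housing fixed on the bench.
- vial0: short vial of the same make as the tubes but only 52 mm long, 18 mm across, same cap; lies in the crate and stays there. Origin at mid-length on its axis, x towards the cap.
- vial1: short vial of the same make as the tubes but only 52 mm long, 18 mm across, same cap; lies in the crate and stays there. Origin at mid-length on its axis, x towards the cap.
- jar0: small round jar, 32 mm across and 40 mm tall, standing in the crate; stays there. Origin at the centre of its underside.
- jar1: small round jar, 32 mm across and 40 mm tall, standing in the crate; stays there. Origin at the centre of its underside.
- stain: amber bottle, 60 mm across, 130 mm tall, bystander. Origin under its centre.
- beaker: white cup, 70 mm across, 80 mm tall; bystander. Origin under its centre.
- cardbox: cardboard carton 90 x 130 x 60 mm; bystander. Origin under its centre.

How it is judged:
On the way, in this order (a step that is already met when the one before it is completed fails the run):
1. every long tube lies in a notch, cap at the fence end, and the ruler lies flat against the edge away from the fence (gap under 3 mm, parallel within 1.7 degrees, centred within 30 mm) ((y of tube0 in the frame of notch0 between -0.01 and 0.01 m or y of tube0 in the frame of notch0 between 0.035 and 0.055 m or y of tube0 in the frame of notch0 between 0.08 and 0.1 m or y of tube0 in the frame of notch0 between 0.125 and 0.145 m) and x of tube0 in the frame of notch0 between -0.018 and 0.018 m and z of each of tube0, tube1, tube2, tube3 in the frame of rack below 0.025 m and angle between the x axis of each of tube0, tube1, tube2, tube3 and the x axis of rack, either way round below 0.14 rad and x of each of tube0_cap, tube1_cap, tube2_cap, tube3_cap in the frame of rack above 0.02 m and (y of tube1 in the frame of notch0 between -0.01 and 0.01 m or y of tube1 in the frame of notch0 between 0.035 and 0.055 m or y of tube1 in the frame of notch0 between 0.08 and 0.1 m or y of tube1 in the frame of notch0 between 0.125 and 0.145 m) and x of tube1 in the frame of notch0 between -0.018 and 0.018 m and (y of tube2 in the frame of notch0 between -0.01 and 0.01 m or y of tube2 in the frame of notch0 between 0.035 and 0.055 m or y of tube2 in the frame of notch0 between 0.08 and 0.1 m or y of tube2 in the frame of notch0 between 0.125 and 0.145 m) and x of tube2 in the frame of notch0 between -0.018 and 0.018 m and (y of tube3 in the frame of notch0 between -0.01 and 0.01 m or y of tube3 in the frame of notch0 between 0.035 and 0.055 m or y of tube3 in the frame of notch0 between 0.08 and 0.1 m or y of tube3 in the frame of notch0 between 0.125 and 0.145 m) and x of tube3 in the frame of notch0 between -0.018 and 0.018 m and x of ruler in the frame of rack between -0.095 and -0.089 m and y of ruler in the frame of rack between -0.03 and 0.03 m and angle between the x axis of ruler and the y axis of rack, either way round below 0.03 rad and angle between ruler's own z axis and vertical below 0.06 rad and height (world z) of ruler below 0.006 m and contact force between each of tube0, tube1, tube2, tube3, ruler and the fingers below 0.2 N), for 0.2 s.
2. with the layout complete, the shutter button is pressed down ((y of tube0 in the frame of notch0 between -0.01 and 0.01 m or y of tube0 in the frame of notch0 between 0.035 and 0.055 m or y of tube0 in the frame of notch0 between 0.08 and 0.1 m or y of tube0 in the frame of notch0 between 0.125 and 0.145 m) and x of tube0 in the frame of notch0 between -0.018 and 0.018 m and z of each of tube0, tube1, tube2, tube3 in the frame of rack below 0.025 m and angle between the x axis of each of tube0, tube1, tube2, tube3 and the x axis of rack, either way round below 0.14 rad and x of each of tube0_cap, tube1_cap, tube2_cap, tube3_cap in the frame of rack above 0.02 m and (y of tube1 in the frame of notch0 between -0.01 and 0.01 m or y of tube1 in the frame of notch0 between 0.035 and 0.055 m or y of tube1 in the frame of notch0 between 0.08 and 0.1 m or y of tube1 in the frame of notch0 between 0.125 and 0.145 m) and x of tube1 in the frame of notch0 between -0.018 and 0.018 m and (y of tube2 in the frame of notch0 between -0.01 and 0.01 m or y of tube2 in the frame of notch0 between 0.035 and 0.055 m or y of tube2 in the frame of notch0 between 0.08 and 0.1 m or y of tube2 in the frame of notch0 between 0.125 and 0.145 m) and x of tube2 in the frame of notch0 between -0.018 and 0.018 m and (y of tube3 in the frame of notch0 between -0.01 and 0.01 m or y of tube3 in the frame of notch0 between 0.035 and 0.055 m or y of tube3 in the frame of notch0 between 0.08 and 0.1 m or y of tube3 in the frame of notch0 between 0.125 and 0.145 m) and x of tube3 in the frame of notch0 between -0.018 and 0.018 m and x of ruler in the frame of rack between -0.095 and -0.089 m and y of ruler in the frame of rack between -0.03 and 0.03 m and angle between the x axis of ruler and the y axis of rack, either way round below 0.03 rad and angle between ruler's own z axis and vertical below 0.06 rad and height (world z) of ruler below 0.006 m and value of joint shutter above 0.004 m), for 0.05 s.
At the end, for the whole second after the job is handed in: Each long tube in its own notch (within 18 mm along, 10 mm across, 8 deg, cap at fence); ruler flat on its mat (centred within 25 mm along, 20 mm across, 11 deg); vials and jars in the crate; button released; all let go and at rest ((y of tube0 in the frame of notch0 between -0.01 and 0.01 m or y of tube0 in the frame of notch0 between 0.035 and 0.055 m or y of tube0 in the frame of notch0 between 0.08 and 0.1 m or y of tube0 in the frame of notch0 between 0.125 and 0.145 m) and x of tube0 in the frame of notch0 between -0.018 and 0.018 m and z of each of tube0, tube1, tube2, tube3 in the frame of rack below 0.025 m and angle between the x axis of each of tube0, tube1, tube2, tube3 and the x axis of rack, either way round below 0.14 rad and x of each of tube0_cap, tube1_cap, tube2_cap, tube3_cap in the frame of rack above 0.02 m and (y of tube1 in the frame of notch0 between -0.01 and 0.01 m or y of tube1 in the frame of notch0 between 0.035 and 0.055 m or y of tube1 in the frame of notch0 between 0.08 and 0.1 m or y of tube1 in the frame of notch0 between 0.125 and 0.145 m) and x of tube1 in the frame of notch0 between -0.018 and 0.018 m and (y of tube2 in the frame of notch0 between -0.01 and 0.01 m or y of tube2 in the frame of notch0 between 0.035 and 0.055 m or y of tube2 in the frame of notch0 between 0.08 and 0.1 m or y of tube2 in the frame of notch0 between 0.125 and 0.145 m) and x of tube2 in the frame of notch0 between -0.018 and 0.018 m and (y of tube3 in the frame of notch0 between -0.01 and 0.01 m or y of tube3 in the frame of notch0 between 0.035 and 0.055 m or y of tube3 in the frame of notch0 between 0.08 and 0.1 m or y of tube3 in the frame of notch0 between 0.125 and 0.145 m) and x of tube3 in the frame of notch0 between -0.018 and 0.018 m and x of ruler in the frame of mat between -0.025 and 0.025 m and y of ruler in the frame of mat between -0.02 and 0.02 m and z of ruler in the frame of mat below 0.008 m and angle between the x axis of ruler and the x axis of mat, either way round below 0.2 rad and angle between ruler's own z axis and vertical below 0.06 rad and linear speed of each of tube0, tube1, tube2, tube3, ruler below 0.02 m/s and contact force between each of tube0, tube1, tube2, tube3, ruler and the fingers below 0.2 N and x of vial0 in the frame of crate between -0.125 and 0.125 m and y of vial0 in the frame of crate between -0.125 and 0.125 m and height (world z) of each of vial0, vial1, jar0, jar1 below 0.06 m and x of vial1 in the frame of crate between -0.125 and 0.125 m and y of vial1 in the frame of crate between -0.125 and 0.125 m and x of jar0 in the frame of crate between -0.125 and 0.125 m and y of jar0 in the frame of crate between -0.125 and 0.125 m and x of jar1 in the frame of crate between -0.125 and 0.125 m and y of jar1 in the frame of crate between -0.125 and 0.125 m and value of joint shutter below 0.002 m); the robot touches nothing.
It fails at once if the bottle is knocked away or over (distance of stain from where it was at the start of the episode above 0.03 m or angle between stain's own z axis and vertical above 0.5 rad).
It fails at once if the cup is knocked away or over (distance of beaker from where it was at the start of the episode above 0.03 m or angle between beaker's own z axis and vertical above 0.5 rad).
It fails at once if the carton is knocked away or over (distance of cardbox from where it was at the start of the episode above 0.03 m or angle between cardbox's own z axis and vertical above 0.5 rad).
Of tube0, tube1, tube2, tube3 only 3 to 4 are there at a start; the rules pass over those that are not, and their reading is None.
At some moment in a run one of ruler may be knocked a few centimetres aside while the robot is not near it.
Once in a run the grip may slacken for a moment while it holds something.
It also fails if it takes over 200 s, if anything falls off the work surface, if the arm or the gripper's body presses on something with over 40 N, if the wrist force passes 120 N, or if a joint passes its speed limit or range.

## Working session

There is one attempt and no reset: what is moved stays moved. The work goes in short steps, Python scripts to look and compute and a tool call to move; the robot and the scene stay as the last step left them, time stands still between calls to the robot, and variables do not carry over. Pictures are saved under pics/ and viewed, at most 14 in all, crops included, and the job is handed in when it is done.

Besides the shell and the picture viewer there is one more tool, called after "Request:" in YAML: its name, and indented under it one key for each argument. apply_moves: Moves the arm, as the interface text tells. Scaled input: -1 to 1 covers 0.05 m each way for a shift and 6 degrees each way for a turn. Its arguments: {"type":"object","properties":{"fingers":{"type":"array","items":{"type":"number"}},"travel":{"type":"array","items":{"type":"array","items":{"type":"number"}}},"rotation":{"type":"array","items":{"type":"array","items":{"type":"number"}}},"newtons":{"type":"number"}},"required":["fingers","travel","rotation"]}

```bash
mkdir -p pics; cat > h.py <<'E'
from workcell import *
import numpy as np, cv2
from scipy.spatial.transform import Rotation as R
def ray(c,px):
    K=np.array([[c['fx'],0,c['cx']],[0,c['fy'],c['cy']],[0,0,1.]])
    n=cv2.undistortPoints(np.array(px,float).reshape(-1,1,2),K,np.array([c['k1'],0,0,0,0.])).reshape(-1,2)
    E=c['extrinsics'];d=np.c_[n,np.ones(len(n))]@E[:3,:3]
    return -E[:3,:3].T@E[:3,3],d
def onz(c,px,z):
    o,d=ray(c,px);return o+d*((z-o[2])/d[:,2])[:,None]
E
python3 - <<'E'
from h import *
for n in('top','side'):
    c=read_camera(n);cv2.imwrite(f'pics/{n}0.png',c['image'][:,:,::-1])
    print(n,c['fx'],c['k1'],ray(c,[[320,200]]))
    for o in['rack','notch0','tube0','tube0_cap','vial0','jar0','mat','ruler','shutter_top','crate','stain','beaker','cardbox']:
        for r in tip_of(n,o):
            if r['p']>.3: print(o,round(r['p'],2),np.round(r['location']),np.round(onz(c,[r['location']],.01)[0],3))
print(read_state())
E
```

```text
top 389.92766611591566 -0.04492658256021711 (array([0.34705296, 0.05600175, 1.05725537]), array([[ 0.20173168, -0.01496206, -0.9793448 ]]))
rack 0.69 [422. 191.] [ 0.573 -0.244  0.01 ]
notch0 0.95 [441. 194.] [ 0.561 -0.295  0.01 ]
notch0 0.6 [421. 191.] [ 0.572 -0.24   0.01 ]
notch0 0.44 [264. 199.] [0.574 0.195 0.01 ]
tube0 0.73 [258. 242.] [0.456 0.213 0.01 ]
tube0 0.68 [266. 199.] [0.575 0.188 0.01 ]
tube0 0.6 [280. 202.] [0.564 0.149 0.01 ]
tube0_cap 0.76 [258. 224.] [0.506 0.212 0.01 ]
tube0_cap 0.56 [252. 220.] [0.517 0.228 0.01 ]
vial0 0.66 [226. 196.] [0.59  0.297 0.01 ]
vial0 0.5 [238. 241.] [0.464 0.268 0.01 ]
jar0 0.69 [335. 188.] [ 0.594 -0.002  0.01 ]
jar0 0.63 [216. 237.] [0.477 0.325 0.01 ]
jar0 0.6 [244. 197.] [0.584 0.249 0.01 ]
mat 0.65 [333. 190.] [0.587 0.004 0.01 ]
ruler 0.95 [331. 189.] [0.592 0.007 0.01 ]
shutter_top 0.52 [340. 248.] [ 0.428 -0.006  0.01 ]
crate 0.79 [252. 224.] [0.508 0.229 0.01 ]
crate 0.5 [283. 186.] [0.608 0.139 0.01 ]
stain 0.89 [313. 125.] [0.782 0.048 0.01 ]
beaker 0.82 [364. 127.] [ 0.768 -0.098  0.01 ]
cardbox 0.89 [189. 306.] [0.3   
[... 1136 characters left out ...]
167.] [0.296 0.398 0.01 ]
{'time': 1.4, 'q': array([ 1.11204698e+00,  2.63897784e-01,  1.60397850e+00,  2.24848224e-05,
        1.27369113e+00, -3.68913337e-02]), 'joint_vel': array([-0.00074812, -0.0004692 , -0.0002801 , -0.00210945,  0.00027134,
       -0.00033416]), 'joint_torque': array([ 1.02207672e-03, -5.15064955e+01, -3.67707324e+01,  4.49444667e-05,
        1.24592625e-03, -6.54053324e-06]), 'tool_pos': array([0.27637663, 0.6158356 , 0.23129285]), 'tcp_rot': array([-6.57757297e-01, -3.07194851e+00, -4.67188189e-05]), 'wrist_force': array([ 1.10789834, -0.24812698, -0.525002  ]), 'torque': array([-0.03593411,  0.0039309 , -0.01562916]), 'grip_force': 0.0, 'width': 1.0022105762005245}
```

```bash
cat >> h.py <<'E'
def proj(c,P):
    E=c['extrinsics'];K=np.array([[c['fx'],0,c['cx']],[0,c['fy'],c['cy']],[0,0,1.]])
    return cv2.projectPoints(np.array(P,float).reshape(-1,1,3),cv2.Rodrigues(E[:3,:3])[0],E[:3,3],K,np.array([c['k1'],0,0,0,0.]))[0].reshape(-1,2)
def warp(c,x0,x1,y0,y1,z,s):
    # ortho view at height z: rows down = -x, columns right = -y; s px/m
    h,w=int((x1-x0)*s),int((y1-y0)*s)
    X=x1-(np.arange(h)+.5)/s; Y=y1-(np.arange(w)+.5)/s
    XX,YY=np.meshgrid(X,Y,indexing='ij')
    p=proj(c,np.c_[XX.ravel(),YY.ravel(),np.full(XX.size,z)]).astype(np.float32)
    im=cv2.remap(c['image'],p[:,0].reshape(h,w),p[:,1].reshape(h,w),cv2.INTER_CUBIC)[:,:,::-1].copy()
    for x in np.arange(np.ceil(x0*20)/20,x1,.05):
        r=int((x1-x)*s);im[r,::6]=(0,0,255);cv2.putText(im,f'{x:.2f}',(0,r-2),0,.35,(0,0,255))
    for y in np.arange(np.ceil(y0*20)/20,y1,.05):
        q=int((y1-y)*s);im[::6,q]=(255,0,0);cv2.putText(im,f'{y:.2f}',(q+2,10),0,.35,(255,0,0))
    return im
E
python3 - <<'E'
from h import *
c=read_camera('top')
cv2.imwrite('pics/w1.png',warp(c,.37,.67,.08,.38,.019,1900)); cv2.imwrite('pics/w2.png',warp(c,.37,.72,-.4,.13,.01,1500))
cv2.imwrite('pics/all.png',c['image'][:,:,::-1])
E
```

```text
Traceback (most recent call last):
  File "h.py", line 24, in warp
    q=int((y1-y)*s);im[::6,q]=(255,0,0);cv2.putText(im,f'{y:.2f}',(q+2,10),0,.35,(255,0,0))
                    ~~^^^^^^^
IndexError: index 795 is out of bounds for axis 1 with size 795
```

View pics/w1.png

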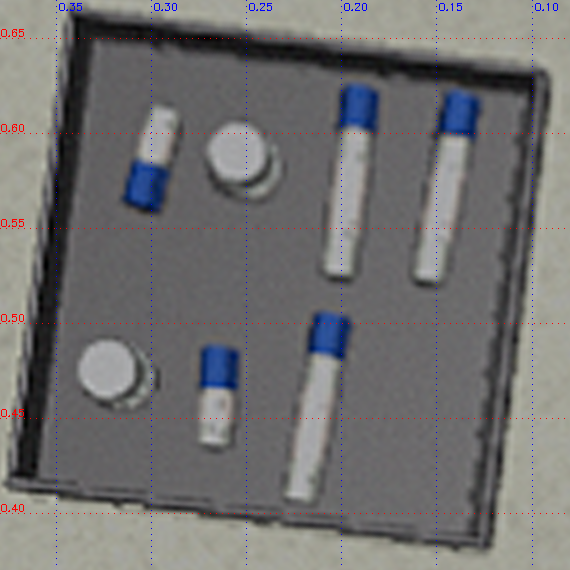

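w1 shows three long tubes with their caps toward +x (caps at about (358,105), (460,112) and (329,335)). There are two vials and two jars.

```bash
sed -i 's/np.arange(np.ceil(y0\*20)\/20,y1,.05)/np.arange(np.ceil(y0*20)\/20,y1-.002,.05)/' h.py
python3 - <<'E'
from h import *
c=read_camera('top')
cv2.imwrite('pics/w2.png',warp(c,.36,.72,-.4,.13,.01,1500))
E
```

```text
Traceback (most recent call last):
  File "h.py", line 24, in warp
    q=int((y1-y)*s);im[::6,q]=(255,0,0);cv2.putText(im,f'{y:.2f}',(q+2,10),0,.35,(255,0,0))
                    ~~^^^^^^^
IndexError: index 795 is out of bounds for axis 1 with size 795
```

View pics/top0.png

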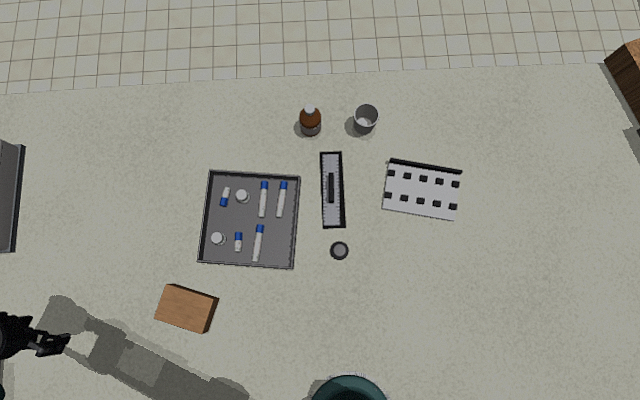

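```bash

python3 - <<'E'
from h import *
c=read_camera('top')
cv2.imwrite('pics/w2.png',warp(c,.36,.72,-.391,.131,.01,1500))
for s in(('top',),('side',)):
    n=s[0]
    if n=='side': c=read_camera(n)
    for o in['tube0','ruler','rack','mat','shutter_top']:
        for r in regions_of(n,o)[:4]:
            if r['p']<.3: continue
            m=r['mask'].astype(np.uint8)
            P=np.argwhere(m)[:,::-1].astype(float)
            z={'tube0':.014,'ruler':.006,'rack':.01,'mat':.003,'shutter_top':.03}[o]
            W=onz(c,P,z)[:,:2]
            rc=cv2.minAreaRect((W*1000).astype(np.float32))
            print(n,o,round(r['p'],2),len(P),'mean',W.mean(0).round(4),'rect',np.round(rc[0],1),np.round(rc[1],1),round(rc[2],1))
    # tubes: blue cap/white segmentation
    hsv=cv2.cvtColor(c['image'],cv2.COLOR_RGB2HSV)
    b=cv2.inRange(hsv,(105,120,60),(130,255,255));k,l,st,ce=cv2.connectedComponentsWithStats(b)
    for i in range(1,k):
        if st[i,4]>15: print(n,'cap',st[i,4],onz(c,[ce[i]],.018)[0].round(4))
E
```

```text
top tube0 0.76 279 mean [0.5766 0.1467] rect [574.1 147.9] [ 24.  102.6] 77.6
top tube0 0.73 249 mean [0.4556 0.2134] rect [456.1 213.1] [18.5 99.8] 80.7
top tube0 0.72 252 mean [0.5781 0.1976] rect [577.  196.9] [ 20.4 101.3] 84.2
top ruler 0.88 1169 mean [0.5933 0.0104] rect [593.9  10.2] [ 50.7 203.3] 89.9
top ruler 0.31 206 mean [0.5764 0.1477] rect [575.6 147.5] [17.6 97.6] 80.0
top rack 0.89 3789 mean [ 0.5783 -0.241 ] rect [ 577.7 -242.3] [207.8 151.1] 76.6
top rack 0.39 126 mean [0.4755 0.3199] rect [475.3 320.3] [36.6 28.5] 73.0
top shutter_top 0.61 139 mean [ 0.4225 -0.0013] rect [422.2  -1.7] [31.6 31.3] 86.7
top cap 51 [0.6135 0.191  0.018 ]
top cap 54 [0.6096 0.138  0.018 ]
top cap 56 [0.5723 0.3034 0.018 ]
top cap 55 [0.494  0.2066 0.018 ]
top cap 53 [0.4763 0.2651 0.018 ]
side tube0 0.55 91 mean [0.4592 0.2687] rect [460. 268.] [29.2 54.3] 85.9
side tube0 0.53 207 mean [0.4559 0.2158] rect [454.5 215.5] [ 32.1 102.7] 81.3
side tube0 0.5 165 mean [0.5707 0.1485] rect [570.9 148.5] [ 24.6 101. ] 79.6
side tube0 0.49 146 mean [0.574  0.1989] rect [574.5 199.1] [24.4 98.3] 82.4
side ruler 0.92 930 mean [0.5931 0.0126] rect [594.9  16. ] [ 63.7 205.3] 87.4
side rack 0.91 4197 mean [ 0.5771 -0.2479] rect [ 581.7 -238.3] [216.8 163.2] 78.5
side rack 0.59 182 mean [0.5772 0.203 ] rect [577.5 203.2] [ 30.6 103. ] 81.4
side mat 0.55 358 mean [ 0.5774 -0.0165] rect [591.  -14.2] [ 54.3 221.8] 80.5
side shutter_top 0.37 121 mean [0.4701 0.3147] rect [469.8 314. ] [75.9 29.3] 72.7
side cap 30 [0.5712 0.303  0.018 ]
side cap 31 [0.4774 0.2641 0.018 ]
side cap 31 [0.6145 0.1903 0.018 ]
side cap 35 [0.6133 0.1391 0.018 ]
side cap 36 [0.4945 0.2057 0.018 ]
```

View pics/w2.png

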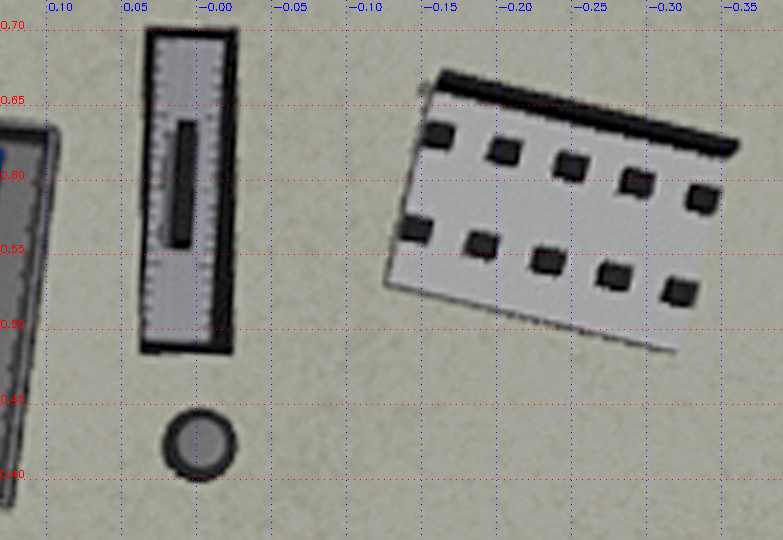

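w2 shows the ruler on its mat at about (182,192) and the button at (200,445). The tray is turned about -13°, with its fence on the +x side. The free-edge corners are at (385,284) and (677,351).

```bash
cat >> h.py <<'E'
from scipy.optimize import least_squares
def box(x0,x1,y0,y1,z0,z1): return np.array([[x,y,z] for x in(x0,x1) for y in(y0,y1) for z in(z0,z1)])
TEETH=[box(a,a+.016,k*.045-.0095,k*.045+.0095,.01,.02) for a in(-.04,.024) for k in(-2,-1,0,1,2)]
GRIP=[box(-.04,.04,-.007,.007,.006,.036)]
def place(P,v,z=0):
    a=v[2];M=np.array([[np.cos(a),-np.sin(a),0],[np.sin(a),np.cos(a),0],[0,0,1]])
    return P@M.T+[v[0],v[1],z]
def cen(c,P):
    h=cv2.convexHull(proj(c,P).astype(np.float32));m=cv2.moments(h);return np.array([m['m10'],m['m01']])/m['m00'],h
def fitdark(cs,parts,v0,z=0,yawfit=True):
    v=np.array(v0,float)
    for it in range(6):
        obs=[]
        for c in cs:
            g=cv2.cvtColor(c['image'],cv2.COLOR_RGB2GRAY).astype(float)
            for P in parts:
                _,h=cen(c,place(P,v,z));m=np.zeros(g.shape,np.uint8)
                cv2.fillConvexPoly(m,np.int32(np.round(h)),1);m=cv2.dilate(m,np.ones((5,5)))
                w=np.clip(110-g,0,60)*m
                ys,xs=np.nonzero(w);obs.append(np.array([xs@w[ys,xs],ys@w[ys,xs]])/w.sum())
        f=lambda u:np.concatenate([cen(c,place(P,u,z))[0]-obs[i*len(parts)+j] for i,c in enumerate(cs) for j,P in enumerate(parts)])
        if yawfit: v=least_squares(f,v).x
        else: v=np.r_[least_squares(lambda u:f(np.r_[u,v[2]]),v[:2]).x,v[2]]
    return v,np.sqrt(np.mean(f(v)**2))
def goto(x,y,z,yaw):
    """print tool-frame shift in units of 50 mm and turn (deg about tool z) to target; yaw = world heading of tool x, deg"""
    s=read_state();M=R.from_rotvec(s['tcp_rot']).as_matrix()
    t=np.degrees(np.arctan2(M[1,0],M[0,0]));d=-((yaw-t+180)%360-180)
    a=np.radians(yaw);X=np.array([np.cos(a),np.sin(a)]);Y=np.array([np.sin(a),-np.cos(a)])
    D=np.array([x,y,z])-s['tool_pos']
    print('time',round(s['time'],1),'tcp',s['tool_pos'].round(4),'yaw',round(t,2),'tilt',M[:2,2].round(4),'| turn units',round(d/6,2),'then shift units',np.round([D[:2]@X/.05,D[:2]@Y/.05,-D[2]/.05],3))
E
python3 - <<'E'
from h import *
T,S=read_camera('top'),read_camera('side')
for cs,n in(([T],'top'),([S],'side'),([T,S],'both')):
    v,e=fitdark(cs,TEETH,[.5766,-.2387,np.radians(-12.9)]);print(n,'rack',v[:2].round(4),np.degrees(v[2]).round(2),e.round(2))
    v,e=fitdark(cs,GRIP,[.592,.0097,np.radians(-1.3)],.003,False);print(n,'ruler',v[:2].round(4),e.round(2))
    for c in cs[:1]:
      if n!='both':
        hsv=cv2.cvtColor(c['image'],cv2.COLOR_RGB2HSV)
        for g in([.575,.1475],[.576,.197],[.456,.2135]):
            m=np.zeros(hsv.shape[:2],np.uint8)
            _,h=cen(c,place(box(-.056,.056,-.014,.014,.005,.023),[*g,np.radians(-8)]));cv2.fillConvexPoly(m,np.int32(h),1)
            sel=((hsv[...,2]>150)|((hsv[...,1]>120)))&(m>0)
            ys,xs=np.nonzero(sel);W=onz(c,np.c_[xs,ys],.017)[:,:2]
            u=np.linalg.svd(W-W.mean(0))[2][0];u*=np.sign(u[0]);q=(W-W.mean(0))@u
            print(n,'tube',(W.mean(0)+u*(q.max()+q.min())/2).round(4),'yaw',np.degrees(np.arctan2(u[1],u[0])).round(1),'len',np.ptp(q).round(3),len(W))
goto(.576,.197,.12,172)
E
```

```text
top rack [ 0.5758 -0.2401] -13.06 0.21
top ruler [0.592  0.0097] 0.25
top tube [0.5733 0.1452] yaw -11.1 len 0.097 171
top tube [0.5763 0.1962] yaw -7.7 len 0.096 164
top tube [0.4568 0.2138] yaw -10.9 len 0.097 182
side rack [ 0.576  -0.2395] -12.95 0.22
side ruler [0.5922 0.0095] 0.03
side tube [0.5772 0.1478] yaw -12.0 len 0.098 84
side tube [0.5795 0.1985] yaw -10.5 len 0.095 75
side tube [0.4587 0.2162] yaw -13.2 len 0.093 87
both rack [ 0.5758 -0.2399] -13.07 0.22
both ruler [0.592  0.0097] 0.19
time 2.2 tcp [0.2763 0.6158 0.2313] yaw 155.83 tilt [-0. -0.] | turn units -2.69 then shift units [-7.101 -7.461  2.225]
```

Request:
apply_moves:
  fingers: [0.45, 0.45, 0.45, 0.45, 0.45, 0.45, 0.45, 0.45, 0.45, 0.45, 0.45]
  travel:
    - [0, 0, 0.7]
    - [0, 0, 0.7]
    - [0, 0, 0.7]
    - [-0.65, -0.7, 0]
    - [-0.65, -0.7, 0]
    - [-0.65, -0.7, 0]
    - [-0.65, -0.7, 0]
    - [-0.65, -0.7, 0]
    - [-0.65, -0.7, 0]
    - [-0.65, -0.7, 0]
    - [-0.65, -0.7, 0]
  rotation:
    - [0, 0, -0.93]
    - [0, 0, -0.93]
    - [0, 0, -0.93]
    - [0, 0, 0]
    - [0, 0, 0]
    - [0, 0, 0]
    - [0, 0, 0]
    - [0, 0, 0]
    - [0, 0, 0]
    - [0, 0, 0]
    - [0, 0, 0]
  newtons: 40

```text
time: 3.3
tool_pos: [0.499, 0.303, 0.1267]
tcp_rot: [0.203, 3.134, 0.001]
wrist_force: [1.4, 0.4, 1.0]
width: 0.451
grip_force: 0.0
```

```bash
python3 -c "
from h import *
goto(.574,.1965,.12,172.5)"
```

```text
time 3.3 tcp [0.499  0.303  0.1267] yaw 172.58 tilt [0.0007 0.0004] | turn units 0.01 then shift units [-1.765 -1.916  0.133]
```

Request:
apply_moves:
  fingers: [0.45, 0.45, 0.45, 0.45, 0.45, 0.45, 0.45, 0.45, 0.45]
  travel:
    - [-0.6, -0.65, 0]
    - [-0.6, -0.65, 0]
    - [-0.565, -0.616, 0]
    - [0, 0, 0]
    - [0, 0, 0.5]
    - [0, 0, 0.5]
    - [0, 0, 0.5]
    - [0, 0, 0.43]
    - [0, 0, 0]
  rotation:
    - [0, 0, 0]
    - [0, 0, 0]
    - [0, 0, 0]
    - [0, 0, 0]
    - [0, 0, 0]
    - [0, 0, 0]
    - [0, 0, 0]
    - [0, 0, 0]
    - [0, 0, 0]

```text
time: 4.2
tool_pos: [0.5695, 0.1978, 0.0262]
tcp_rot: [-0.203, -3.128, 0.004]
wrist_force: [-0.3, -0.1, -1.1]
width: 0.448
grip_force: 0.0
```

```bash
python3 -c "
from h import *
goto(.574,.1965,.008,172.5)"
```

```text
time 4.2 tcp [0.5695 0.1978 0.0262] yaw 172.59 tilt [-0.0071 -0.0019] | turn units 0.02 then shift units [-0.092 -0.013  0.363]
```

Request:
apply_moves:
  fingers: [0.45, 0.45, 0.45, 0, 0, 0, 0, 0]
  travel:
    - [-0.09, 0, 0]
    - [0, 0, 0.18]
    - [0, 0, 0.18]
    - [0, 0, 0]
    - [0, 0, 0]
    - [0, 0, 0]
    - [0, 0, 0]
    - [0, 0, 0]
  rotation:
    - [0, 0, 0]
    - [0, 0, 0]
    - [0, 0, 0]
    - [0, 0, 0]
    - [0, 0, 0]
    - [0, 0, 0]
    - [0, 0, 0]
    - [0, 0, 0]

```text
time: 5.0
tool_pos: [0.5778, 0.1976, 0.0121]
tcp_rot: [0.203, 3.135, 0.0]
wrist_force: [0.3, 0.3, -0.4]
width: 0.191
grip_force: 40.2
```

```bash
python3 -c "
from h import *
goto(.574,.1965,.12,172.5)"
```

```text
time 5.0 tcp [0.5778 0.1976 0.0121] yaw 172.57 tilt [0.0005 0.0001] | turn units 0.01 then shift units [ 0.071 -0.033 -2.159]
```

Request:
apply_moves:
  fingers: [0, 0, 0, 0, 0, 0, 0]
  travel:
    - [0, 0, -0.2]
    - [0, 0, -0.5]
    - [0, 0, -0.5]
    - [0, 0, -0.5]
    - [0, 0, -0.5]
    - [0, 0, -0.3]
    - [0, 0, 0]
  rotation:
    - [0, 0, 0]
    - [0, 0, 0]
    - [0, 0, 0]
    - [0, 0, 0]
    - [0, 0, 0]
    - [0, 0, 0]
    - [0, 0, 0]

```text
time: 5.7
tool_pos: [0.5797, 0.1983, 0.1404]
tcp_rot: [0.203, 3.129, 0.003]
wrist_force: [1.0, 0.1, 0.0]
width: 0.187
grip_force: 40.2
```

```bash
cat >> h.py <<'E'
RK=np.array([.5759,-.2399,np.radians(-13.05)])
def rk(x,y): return place(np.array([[x,y,0]]),RK)[0,:2]
E
python3 -c "
from h import *
c=read_camera('side');s=c['image'][100:260,200:480,::-1];cv2.imwrite('pics/g1.png',cv2.resize(s,None,fx=2.5,fy=2.5,interpolation=2))
for k in(-.0675,-.0225,.0225): print(rk(0,k))
p=rk(0.004,-.0675)
goto(*p,.12,180-13.05)"
```

```text
[ 0.56065841 -0.3056567 ]
[ 0.57081947 -0.2618189 ]
[ 0.58098053 -0.2179811 ]
time 5.8 tcp [0.5785 0.1979 0.1383] yaw 172.57 tilt [0.0029 0.0009] | turn units 0.94 then shift units [-2.006 -9.891  0.366]
```

View pics/g1.png

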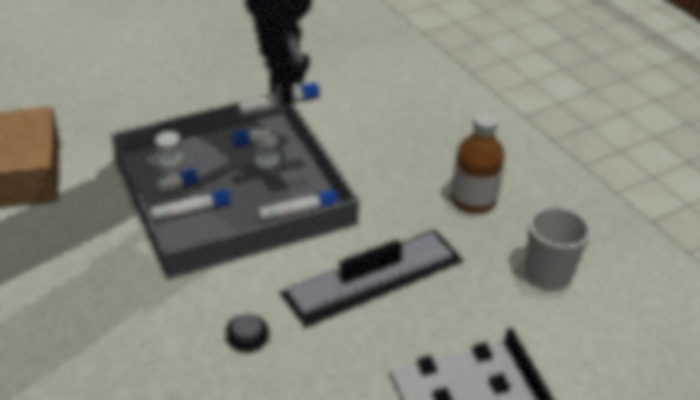

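The side view shows the tube held level in the fingers at about (280,97).

Request:
apply_moves:
  fingers: [0, 0, 0, 0, 0, 0, 0, 0, 0, 0, 0, 0]
  travel:
    - [0, 0, 0]
    - [-0.2, -0.95, 0]
    - [-0.2, -0.95, 0]
    - [-0.2, -0.95, 0]
    - [-0.2, -0.95, 0]
    - [-0.2, -0.95, 0]
    - [-0.2, -0.95, 0]
    - [-0.2, -0.95, 0]
    - [-0.2, -0.95, 0]
    - [-0.2, -0.95, 0]
    - [-0.2, -0.95, 0]
    - [0, -0.39, 0]
  rotation:
    - [0, 0, 0.94]
    - [0, 0, 0]
    - [0, 0, 0]
    - [0, 0, 0]
    - [0, 0, 0]
    - [0, 0, 0]
    - [0, 0, 0]
    - [0, 0, 0]
    - [0, 0, 0]
    - [0, 0, 0]
    - [0, 0, 0]
    - [0, 0, 0]

```text
time: 6.95
tool_pos: [0.5619, -0.3105, 0.1347]
tcp_rot: [-0.362, -3.119, 0.001]
wrist_force: [-0.5, -0.1, -0.6]
width: 0.189
grip_force: 40.3
```

Request:
apply_moves:
  fingers: [0, 0, 0, 0, 0]
  travel:
    - [0, 0, 0.5]
    - [0, 0, 0.5]
    - [0, 0, 0.4]
    - [0, 0, 0]
    - [0, 0, 0]
  rotation:
    - [0, 0, 0]
    - [0, 0, 0]
    - [0, 0, 0]
    - [0, 0, 0]
    - [0, 0, 0]

```text
time: 7.45
tool_pos: [0.5621, -0.3056, 0.0653]
tcp_rot: [-0.357, -3.118, -0.002]
wrist_force: [0.6, -0.6, -0.5]
width: 0.187
grip_force: 40.3
```

```bash
python3 -c "
from h import *
print(read_state()['width'],read_state()['grip_force'])
c=read_camera('top');cv2.imwrite('pics/g2.png',cv2.resize(c['image'][130:250,340:500,::-1],None,fx=4,fy=4,interpolation=2))
goto(*rk(0.004,-.0675),.018,180-13.05)"
```

```text
0.18707923620652883 40.29980957508087
time 7.5 tcp [ 0.5632 -0.3063  0.0668] yaw 166.95 tilt [-0.0004  0.0004] | turn units 0.0 then shift units [-0.027  0.001  0.976]
```

View pics/g2.png

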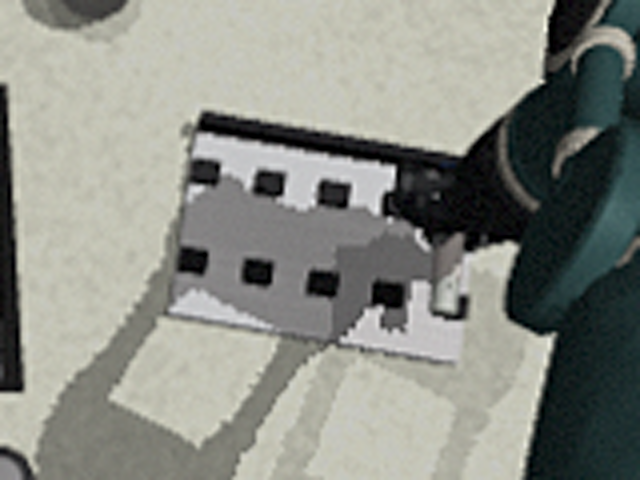

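The tube's tail sits between the last two lower teeth, at about (447,290).

Request:
apply_moves:
  fingers: [0, 0, 0, 0, 0, 0.36, 0.36, 0.36, 0.36]
  travel:
    - [0, 0, 0.3]
    - [0, 0, 0.3]
    - [0, 0, 0.25]
    - [0, 0, 0.12]
    - [0, 0, 0]
    - [0, 0, 0]
    - [0, 0, 0]
    - [0, 0, 0]
    - [0, 0, 0]
  rotation:
    - [0, 0, 0]
    - [0, 0, 0]
    - [0, 0, 0]
    - [0, 0, 0]
    - [0, 0, 0]
    - [0, 0, 0]
    - [0, 0, 0]
    - [0, 0, 0]
    - [0, 0, 0]

```text
time: 8.4
tool_pos: [0.5633, -0.3068, 0.0184]
tcp_rot: [0.357, 3.121, -0.0]
wrist_force: [-0.0, -0.3, -0.5]
width: 0.36
grip_force: 0.0
```

Request:
apply_moves:
  fingers: [0.36, 0.36, 0.36, 0.36, 0.36, 0.4, 0.45]
  travel:
    - [0, 0, -0.3]
    - [0, 0, -0.5]
    - [0, 0, -0.6]
    - [0, 0, -0.6]
    - [0, 0, -0.3]
    - [0, 0, 0]
    - [0, 0, 0]
  rotation:
    - [0, 0, 0]
    - [0, 0, 0]
    - [0, 0, 0]
    - [0, 0, 0]
    - [0, 0, 0]
    - [0, 0, 0]
    - [0, 0, 0]

```text
time: 9.1
tool_pos: [0.5629, -0.3066, 0.1331]
tcp_rot: [-0.357, -3.121, -0.0]
wrist_force: [-0.1, 0.1, -0.8]
width: 0.446
grip_force: 0.0
```

```bash
python3 -c "
from h import *
goto(.572,.1463,.12,180-10.5)"
```

```text
time 9.1 tcp [ 0.5629 -0.3066  0.1331] yaw 166.93 tilt [-0.  0.] | turn units -0.43 then shift units [1.472 8.939 0.262]
```

Request:
apply_moves:
  fingers: [0.45, 0.45, 0.45, 0.45, 0.45, 0.45, 0.45, 0.45, 0.45, 0.45, 0.45]
  travel:
    - [0.1, 0.9, 0]
    - [0.15, 0.9, 0]
    - [0.15, 0.9, 0]
    - [0.15, 0.9, 0]
    - [0.15, 0.9, 0]
    - [0.15, 0.9, 0]
    - [0.15, 0.9, 0]
    - [0.15, 0.9, 0]
    - [0.15, 0.9, 0]
    - [0.17, 0.84, 0]
    - [0, 0, 0]
  rotation:
    - [0, 0, -0.43]
    - [0, 0, 0]
    - [0, 0, 0]
    - [0, 0, 0]
    - [0, 0, 0]
    - [0, 0, 0]
    - [0, 0, 0]
    - [0, 0, 0]
    - [0, 0, 0]
    - [0, 0, 0]
    - [0, 0, 0]

```text
time: 10.2
tool_pos: [0.5723, 0.1506, 0.1308]
tcp_rot: [-0.279, -3.125, -0.001]
wrist_force: [0.3, 0.1, 0.1]
width: 0.45
grip_force: 0.0
```

Request:
apply_moves:
  fingers: [0.45, 0.45, 0.45, 0.45, 0.45, 0.45, 0.45]
  travel:
    - [0, 0, 0.5]
    - [0, 0, 0.5]
    - [0, 0, 0.5]
    - [0, 0, 0.5]
    - [0, 0, 0.1]
    - [0, 0, 0]
    - [0, 0, 0]
  rotation:
    - [0, 0, 0]
    - [0, 0, 0]
    - [0, 0, 0]
    - [0, 0, 0]
    - [0, 0, 0]
    - [0, 0, 0]
    - [0, 0, 0]

```text
time: 10.9
tool_pos: [0.5746, 0.1457, 0.0286]
tcp_rot: [0.288, 3.128, -0.0]
wrist_force: [0.3, 0.0, 0.5]
width: 0.451
grip_force: 0.0
```

```bash
python3 -c "
from h import *
goto(.572,.1463,.011,180-10.5)"
```

```text
time 10.9 tcp [0.5746 0.1457 0.0286] yaw 169.49 tilt [ 0.0002 -0.    ] | turn units -0.0 then shift units [0.054 0.002 0.352]
```

Request:
apply_moves:
  fingers: [0.45, 0.45, 0.45, 0.45, 0, 0, 0, 0, 0]
  travel:
    - [0.05, 0, 0.1]
    - [0, 0, 0.15]
    - [0, 0, 0.1]
    - [0, 0, 0]
    - [0, 0, 0]
    - [0, 0, 0]
    - [0, 0, 0]
    - [0, 0, 0]
    - [0, 0, 0]
  rotation:
    - [0, 0, 0]
    - [0, 0, 0]
    - [0, 0, 0]
    - [0, 0, 0]
    - [0, 0, 0]
    - [0, 0, 0]
    - [0, 0, 0]
    - [0, 0, 0]
    - [0, 0, 0]

```text
time: 11.8
tool_pos: [0.5721, 0.1465, 0.011]
tcp_rot: [0.287, 3.128, 0.0]
wrist_force: [0.3, -0.1, -0.1]
width: 0.187
grip_force: 39.7
```

Request:
apply_moves:
  fingers: [0, 0, 0, 0, 0, 0, 0]
  travel:
    - [0, 0, -0.2]
    - [0, 0, -0.5]
    - [0, 0, -0.5]
    - [0, 0, -0.5]
    - [0, 0, -0.5]
    - [0, 0, -0.3]
    - [0, 0, 0]
  rotation:
    - [0, 0, 0]
    - [0, 0, 0]
    - [0, 0, 0]
    - [0, 0, 0]
    - [0, 0, 0]
    - [0, 0, 0]
    - [0, 0, 0]

```text
time: 12.5
tool_pos: [0.574, 0.1469, 0.1392]
tcp_rot: [0.287, 3.123, 0.003]
wrist_force: [0.2, 0.2, -0.9]
width: 0.191
grip_force: 42.4
```

```bash
python3 -c "
from h import *
goto(*rk(.002,-.0225),.06,180-13.05)"
```

```text
time 12.5 tcp [0.574  0.1469 0.1392] yaw 169.51 tilt [0.0059 0.0013] | turn units 0.43 then shift units [-1.824 -7.978  1.584]
```

Request:
apply_moves:
  fingers: [0, 0, 0, 0, 0, 0, 0, 0, 0, 0, 0]
  travel:
    - [0, 0, 0]
    - [-0.2, -0.9, 0]
    - [-0.2, -0.9, 0]
    - [-0.2, -0.9, 0]
    - [-0.2, -0.9, 0]
    - [-0.2, -0.9, 0]
    - [-0.2, -0.9, 0]
    - [-0.2, -0.9, 0]
    - [-0.2, -0.9, 0]
    - [-0.2, -0.78, 0]
    - [0, 0, 0]
  rotation:
    - [0, 0, 0.43]
    - [0, 0, 0]
    - [0, 0, 0]
    - [0, 0, 0]
    - [0, 0, 0]
    - [0, 0, 0]
    - [0, 0, 0]
    - [0, 0, 0]
    - [0, 0, 0]
    - [0, 0, 0]
    - [0, 0, 0]

```text
time: 13.6
tool_pos: [0.5683, -0.2673, 0.1342]
tcp_rot: [-0.365, -3.119, 0.002]
wrist_force: [0.0, 0.7, -0.8]
width: 0.19
grip_force: 42.5
```

Request:
apply_moves:
  fingers: [0, 0, 0, 0, 0]
  travel:
    - [0, 0, 0.5]
    - [0, 0, 0.5]
    - [0, 0, 0.5]
    - [0, 0, 0]
    - [0, 0, 0]
  rotation:
    - [0, 0, 0]
    - [0, 0, 0]
    - [0, 0, 0]
    - [0, 0, 0]
    - [0, 0, 0]

```text
time: 14.1
tool_pos: [0.5682, -0.2614, 0.0594]
tcp_rot: [-0.356, -3.118, -0.002]
wrist_force: [1.2, 0.5, -0.2]
width: 0.183
grip_force: 42.5
```

```bash
python3 -c "
from h import *
s=read_state();print(s['width'],s['grip_force'])
goto(*rk(.002,-.0225),.0175,180-13.05)"
```

```text
0.18329467155295578 42.49947130680084
time 14.1 tcp [ 0.5682 -0.2614  0.0594] yaw 166.96 tilt [-0.003   0.0017] | turn units 0.0 then shift units [-0.093  0.004  0.838]
```

Request:
apply_moves:
  fingers: [0, 0, 0, 0, 0, 0.36, 0.36, 0.36, 0.36]
  travel:
    - [-0.06, 0, 0.25]
    - [0, 0, 0.25]
    - [0, 0, 0.2]
    - [0, 0, 0.12]
    - [0, 0, 0]
    - [0, 0, 0]
    - [0, 0, 0]
    - [0, 0, 0]
    - [0, 0, 0]
  rotation:
    - [0, 0, 0]
    - [0, 0, 0]
    - [0, 0, 0]
    - [0, 0, 0]
    - [0, 0, 0]
    - [0, 0, 0]
    - [0, 0, 0]
    - [0, 0, 0]
    - [0, 0, 0]

```text
time: 15.0
tool_pos: [0.5726, -0.2635, 0.0204]
tcp_rot: [0.357, 3.12, -0.001]
wrist_force: [-1.1, -0.9, 0.2]
width: 0.365
grip_force: 0.0
```

Request:
apply_moves:
  fingers: [0.36, 0.36, 0.36, 0.36, 0.36, 0.4, 0.45]
  travel:
    - [0, 0, -0.3]
    - [0, 0, -0.5]
    - [0, 0, -0.6]
    - [0, 0, -0.6]
    - [0, 0, -0.3]
    - [0, 0, 0]
    - [0, 0, 0]
  rotation:
    - [0, 0, 0]
    - [0, 0, 0]
    - [0, 0, 0]
    - [0, 0, 0]
    - [0, 0, 0]
    - [0, 0, 0]
    - [0, 0, 0]

```text
time: 15.7
tool_pos: [0.5719, -0.2631, 0.1346]
tcp_rot: [-0.357, -3.121, -0.0]
wrist_force: [-0.6, -0.3, -0.1]
width: 0.45
grip_force: 0.0
```

```bash
python3 -c "
from h import *
goto(.456,.214,.12,180-10.2)"
```

```text
time 15.7 tcp [ 0.5719 -0.2631  0.1346] yaw 166.93 tilt [-0.0001  0.    ] | turn units -0.48 then shift units [3.972 8.98  0.292]
```

Request:
apply_moves:
  fingers: [0.45, 0.45, 0.45, 0.45, 0.45, 0.45, 0.45, 0.45, 0.45, 0.45, 0.45, 0.45]
  travel:
    - [0, 0, 0]
    - [0.4, 0.9, 0]
    - [0.4, 0.9, 0]
    - [0.4, 0.9, 0]
    - [0.4, 0.9, 0]
    - [0.4, 0.9, 0]
    - [0.4, 0.9, 0]
    - [0.4, 0.9, 0]
    - [0.4, 0.9, 0]
    - [0.4, 0.9, 0]
    - [0.37, 0.88, 0]
    - [0, 0, 0]
  rotation:
    - [0, 0, -0.48]
    - [0, 0, 0]
    - [0, 0, 0]
    - [0, 0, 0]
    - [0, 0, 0]
    - [0, 0, 0]
    - [0, 0, 0]
    - [0, 0, 0]
    - [0, 0, 0]
    - [0, 0, 0]
    - [0, 0, 0]
    - [0, 0, 0]

```text
time: 16.9
tool_pos: [0.4533, 0.2181, 0.1327]
tcp_rot: [-0.269, -3.126, -0.0]
wrist_force: [-1.3, 0.3, -0.4]
width: 0.449
grip_force: 0.0
```

Request:
apply_moves:
  fingers: [0.45, 0.45, 0.45, 0.45, 0.45, 0.45, 0.45]
  travel:
    - [0, 0, 0.5]
    - [0, 0, 0.5]
    - [0, 0, 0.5]
    - [0, 0, 0.5]
    - [0, 0, 0.1]
    - [0, 0, 0]
    - [0, 0, 0]
  rotation:
    - [0, 0, 0]
    - [0, 0, 0]
    - [0, 0, 0]
    - [0, 0, 0]
    - [0, 0, 0]
    - [0, 0, 0]
    - [0, 0, 0]

```text
time: 17.6
tool_pos: [0.4567, 0.2136, 0.0301]
tcp_rot: [0.279, 3.129, -0.0]
wrist_force: [-0.6, 0.8, -0.3]
width: 0.451
grip_force: 0.0
```

```bash
python3 -c "
from h import *
goto(.456,.214,.011,180-10.2)"
```

```text
time 17.6 tcp [0.4567 0.2136 0.0301] yaw 169.79 tilt [ 0.0002 -0.    ] | turn units -0.0 then shift units [0.014 0.006 0.382]
```

Request:
apply_moves:
  fingers: [0.45, 0.45, 0.45, 0.45, 0, 0, 0, 0, 0]
  travel:
    - [0, 0, 0.15]
    - [0, 0, 0.15]
    - [0, 0, 0.08]
    - [0, 0, 0]
    - [0, 0, 0]
    - [0, 0, 0]
    - [0, 0, 0]
    - [0, 0, 0]
    - [0, 0, 0]
  rotation:
    - [0, 0, 0]
    - [0, 0, 0]
    - [0, 0, 0]
    - [0, 0, 0]
    - [0, 0, 0]
    - [0, 0, 0]
    - [0, 0, 0]
    - [0, 0, 0]
    - [0, 0, 0]

```text
time: 18.5
tool_pos: [0.4565, 0.2139, 0.011]
tcp_rot: [0.279, 3.129, 0.0]
wrist_force: [0.2, 0.1, 1.7]
width: 0.187
grip_force: 39.6
```

Request:
apply_moves:
  fingers: [0, 0, 0, 0, 0, 0, 0, 0]
  travel:
    - [0, 0, -0.2]
    - [0, 0, -0.5]
    - [0, 0, -0.5]
    - [0, 0, -0.5]
    - [0, 0, -0.5]
    - [0, 0, -0.3]
    - [0, 0, 0]
    - [0, 0, 0]
  rotation:
    - [0, 0, 0]
    - [0, 0, 0]
    - [0, 0, 0]
    - [0, 0, 0]
    - [0, 0, 0]
    - [0, 0, 0]
    - [0, 0, 0]
    - [0, 0, 0]

```text
time: 19.3
tool_pos: [0.4562, 0.2138, 0.1361]
tcp_rot: [0.279, 3.129, 0.0]
wrist_force: [-0.5, -0.3, -0.6]
width: 0.188
grip_force: 39.5
```

```bash
python3 -c "
from h import *
goto(*rk(.002,.0225),.06,180-13.05)"
```

```text
time 19.3 tcp [0.4562 0.2138 0.1361] yaw 169.81 tilt [0.0007 0.0002] | turn units 0.48 then shift units [-4.42  -7.849  1.521]
```

Request:
apply_moves:
  fingers: [0, 0, 0, 0, 0, 0, 0, 0, 0, 0, 0, 0]
  travel:
    - [0, 0, 0]
    - [-0.45, -0.8, 0]
    - [-0.45, -0.8, 0]
    - [-0.45, -0.8, 0]
    - [-0.45, -0.8, 0]
    - [-0.45, -0.8, 0]
    - [-0.45, -0.8, 0]
    - [-0.45, -0.8, 0]
    - [-0.45, -0.8, 0]
    - [-0.45, -0.8, 0]
    - [-0.37, -0.65, 0]
    - [0, 0, 0]
  rotation:
    - [0, 0, 0.48]
    - [0, 0, 0]
    - [0, 0, 0]
    - [0, 0, 0]
    - [0, 0, 0]
    - [0, 0, 0]
    - [0, 0, 0]
    - [0, 0, 0]
    - [0, 0, 0]
    - [0, 0, 0]
    - [0, 0, 0]
    - [0, 0, 0]

```text
time: 20.5
tool_pos: [0.5829, -0.2228, 0.134]
tcp_rot: [-0.364, -3.119, 0.002]
wrist_force: [-0.2, 0.7, 0.0]
width: 0.184
grip_force: 39.6
```

Request:
apply_moves:
  fingers: [0, 0, 0, 0, 0, 0]
  travel:
    - [0, 0, 0.5]
    - [0, 0, 0.5]
    - [0, 0, 0.5]
    - [0, 0, 0]
    - [0, 0, 0]
    - [0, 0, 0]
  rotation:
    - [0, 0, 0]
    - [0, 0, 0]
    - [0, 0, 0]
    - [0, 0, 0]
    - [0, 0, 0]
    - [0, 0, 0]

```text
time: 21.1
tool_pos: [0.5835, -0.2184, 0.0618]
tcp_rot: [0.357, 3.12, -0.0]
wrist_force: [0.3, 0.1, 0.8]
width: 0.191
grip_force: 39.6
```

```bash
python3 -c "
from h import *
s=read_state();print(s['width'],s['grip_force'])
goto(*rk(.002,.0225),.018,180-13.05)"
```

```text
0.19072652765090406 39.588852524757385
time 21.1 tcp [ 0.5835 -0.2184  0.0618] yaw 166.95 tilt [ 0.0013 -0.0005] | turn units 0.0 then shift units [ 0.011 -0.003  0.877]
```

Request:
apply_moves:
  fingers: [0, 0, 0, 0, 0, 0.36, 0.36, 0.36, 0.36]
  travel:
    - [0, 0, 0.25]
    - [0, 0, 0.25]
    - [0, 0, 0.25]
    - [0, 0, 0.13]
    - [0, 0, 0]
    - [0, 0, 0]
    - [0, 0, 0]
    - [0, 0, 0]
    - [0, 0, 0]
  rotation:
    - [0, 0, 0]
    - [0, 0, 0]
    - [0, 0, 0]
    - [0, 0, 0]
    - [0, 0, 0]
    - [0, 0, 0]
    - [0, 0, 0]
    - [0, 0, 0]
    - [0, 0, 0]

```text
time: 22.0
tool_pos: [0.5827, -0.2185, 0.0166]
tcp_rot: [-0.357, -3.121, -0.0]
wrist_force: [-0.3, -0.2, 1.0]
width: 0.359
grip_force: 0.0
```

Request:
apply_moves:
  fingers: [0.36, 0.36, 0.36, 0.36, 0.36, 0.4, 0.5, 0.5, 0.5, 0.5, 0.5]
  travel:
    - [0, 0, -0.3]
    - [0, 0, -0.5]
    - [0, 0, -0.6]
    - [0, 0, -0.6]
    - [0, 0, -0.3]
    - [0.3, 0.9, 0]
    - [0.3, 0.9, 0]
    - [0.3, 0.9, 0]
    - [0.5, 0.8, 0]
    - [0.5, 0.8, 0]
    - [0, 0, 0]
  rotation:
    - [0, 0, 0]
    - [0, 0, 0]
    - [0, 0, 0]
    - [0, 0, 0]
    - [0, 0, 0]
    - [0, 0, -0.6]
    - [0, 0, -0.6]
    - [0, 0, -0.7]
    - [0, 0, 0]
    - [0, 0, 0]
    - [0, 0, 0]

```text
time: 23.1
tool_pos: [0.5092, 0.0073, 0.1311]
tcp_rot: [-0.039, -3.138, -0.003]
wrist_force: [0.3, -0.8, -0.3]
width: 0.5
grip_force: 0.0
```

```bash
python3 -c "
from h import *
T=read_camera('top');S=read_camera('side')
cv2.imwrite('pics/w3.png',warp(T,.37,.71,-.391,.131,.01,1500))
for n,cs in(('top',[T]),('side',[S])):
  for st in ([.592,.0097],):
    v,e=fitdark(cs,GRIP,[*st,np.radians(-1.3)],.003,False);print(n,v[:2].round(4),e.round(2))
goto(.592,.0097,.1,178.7)"
```

```text
top [0.5878 0.0098] 1.18
side [0.5924 0.0097] 0.02
time 23.2 tcp [0.5126 0.0041 0.1321] yaw 178.48 tilt [ 0.0006 -0.0004] | turn units -0.04 then shift units [-1.585  0.148  0.641]
```

View pics/w3.png

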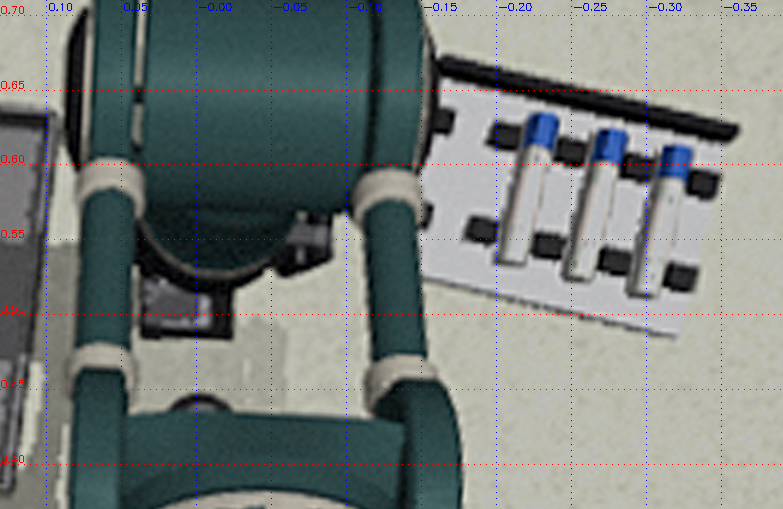

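The three tubes lie in notches with their caps at the fence ((545,130), (610,145) and (677,160)). The side camera shows the ruler has not moved.

Request:
apply_moves:
  fingers: [0.5, 0.5, 0.5, 0.5, 0.5, 0.5, 0.5, 0.5]
  travel:
    - [-0.5, 0.05, 0]
    - [-0.55, 0.05, 0]
    - [-0.53, 0.05, 0]
    - [0, 0, 0.5]
    - [0, 0, 0.5]
    - [0, 0, 0.5]
    - [0, 0, 0.3]
    - [0, 0, 0]
  rotation:
    - [0, 0, -0.04]
    - [0, 0, 0]
    - [0, 0, 0]
    - [0, 0, 0]
    - [0, 0, 0]
    - [0, 0, 0]
    - [0, 0, 0]
    - [0, 0, 0]
  newtons: 80

```text
time: 24.0
tool_pos: [0.5904, 0.0076, 0.039]
tcp_rot: [-0.041, -3.136, 0.0]
wrist_force: [-0.6, -0.2, 0.2]
width: 0.498
grip_force: 0.0
```

```bash
python3 -c "
from h import *
goto(.592,.0097,.017,178.7)"
```

```text
time 24.0 tcp [0.5904 0.0076 0.039 ] yaw 178.49 tilt [-0.005 -0.   ] | turn units -0.03 then shift units [-0.03   0.042  0.441]
```

Request:
apply_moves:
  fingers: [0.5, 0.5, 0.5, 0.5, 0, 0, 0, 0, 0]
  travel:
    - [0, 0.04, 0.15]
    - [0, 0, 0.15]
    - [0, 0, 0.13]
    - [0, 0, 0]
    - [0, 0, 0]
    - [0, 0, 0]
    - [0, 0, 0]
    - [0, 0, 0]
    - [0, 0, 0]
  rotation:
    - [0, 0, 0]
    - [0, 0, 0]
    - [0, 0, 0]
    - [0, 0, 0]
    - [0, 0, 0]
    - [0, 0, 0]
    - [0, 0, 0]
    - [0, 0, 0]
    - [0, 0, 0]

```text
time: 24.9
tool_pos: [0.5929, 0.0108, 0.0211]
tcp_rot: [0.039, 3.14, 0.0]
wrist_force: [-0.3, 0.2, 5.0]
width: 0.139
grip_force: 81.0
```

Request:
apply_moves:
  fingers: [0, 0, 0, 0, 0, 0]
  travel:
    - [0, 0, -0.2]
    - [0, 0, -0.4]
    - [0, 0, -0.4]
    - [0, 0, -0.3]
    - [0, 0, 0]
    - [0, 0, 0]
  rotation:
    - [0, 0, 0]
    - [0, 0, 0]
    - [0, 0, 0]
    - [0, 0, 0]
    - [0, 0, 0]
    - [0, 0, 0]

```text
time: 25.5
tool_pos: [0.5921, 0.0107, 0.0853]
tcp_rot: [0.039, 3.141, -0.0]
wrist_force: [0.2, -0.4, -2.1]
width: 0.142
grip_force: 80.3
```

```bash
python3 -c "
from h import *
print(rk(-.112,0),rk(-.092,0));goto(*rk(-.112,0),.06,90-13.05)"
```

```text
[ 0.46679258 -0.21461026] [ 0.48627605 -0.21912628]
time 25.5 tcp [0.5921 0.0107 0.0853] yaw 178.57 tilt [ 0.0003 -0.    ] | turn units 16.94 then shift units [-4.956 -1.425  0.507]
```

Request:
apply_moves:
  fingers: [0, 0, 0, 0, 0, 0, 0, 0, 0, 0]
  travel:
    - [0, 0, 0]
    - [0, 0, 0]
    - [0, 0, 0]
    - [0, 0, 0]
    - [0, 0, 0]
    - [0, 0, 0]
    - [0, 0, 0]
    - [0, 0, 0]
    - [0, 0, 0]
    - [0, 0, 0]
  rotation:
    - [0, 0, 0.94]
    - [0, 0, 1]
    - [0, 0, 1]
    - [0, 0, 1]
    - [0, 0, 1]
    - [0, 0, 1]
    - [0, 0, 1]
    - [0, 0, 1]
    - [0, 0, 1]
    - [0, 0, 1]

```text
time: 26.5
tool_pos: [0.5907, 0.0107, 0.0834]
tcp_rot: [-1.6, -2.7, 0.003]
wrist_force: [0.2, -0.6, -1.6]
width: 0.143
grip_force: 80.2
```

Request:
apply_moves:
  fingers: [0, 0, 0, 0, 0, 0, 0, 0, 0]
  travel:
    - [0, 0, 0]
    - [0, 0, 0]
    - [0, 0, 0]
    - [0, 0, 0]
    - [0, 0, 0]
    - [0, 0, 0]
    - [0, 0, 0]
    - [0, 0, 0]
    - [0, 0, 0]
  rotation:
    - [0, 0, 1]
    - [0, 0, 1]
    - [0, 0, 1]
    - [0, 0, 1]
    - [0, 0, 1]
    - [0, 0, 1]
    - [0, 0, 1]
    - [0, 0, 0]
    - [0, 0, 0]

```text
time: 27.4
tool_pos: [0.5913, 0.0107, 0.084]
tcp_rot: [-2.456, -1.956, 0.003]
wrist_force: [0.7, 0.4, -1.8]
width: 0.135
grip_force: 80.2
```

```bash
python3 -c "
from h import *
goto(*rk(-.112,0),.06,90-13.05);print(read_state()['q'])"
```

```text
time 27.4 tcp [0.5913 0.0107 0.084 ] yaw 77.08 tilt [-0.0022  0.    ] | turn units 0.02 then shift units [-4.952 -1.407  0.481]
[-2.39719957e-02  2.41751571e-01  1.92118557e+00 -3.24240445e-05
  9.80877416e-01  2.01610954e-01]
```

Request:
apply_moves:
  fingers: [0, 0, 0, 0, 0, 0, 0, 0, 0, 0, 0]
  travel:
    - [-0.3, -0.4, 0]
    - [-0.6, -0.4, 0]
    - [-0.8, -0.4, 0]
    - [-0.8, -0.2, 0]
    - [-0.8, 0, 0]
    - [-0.8, 0, 0]
    - [-0.8, 0, 0]
    - [-0.05, 0, 0]
    - [0, 0, 0.4]
    - [0, 0, 0]
    - [0, 0, 0]
  rotation:
    - [0, 0, 0.02]
    - [0, 0, 0]
    - [0, 0, 0]
    - [0, 0, 0]
    - [0, 0, 0]
    - [0, 0, 0]
    - [0, 0, 0]
    - [0, 0, 0]
    - [0, 0, 0]
    - [0, 0, 0]
    - [0, 0, 0]

```text
time: 28.5
tool_pos: [0.4668, -0.2133, 0.0646]
tcp_rot: [-2.459, -1.952, 0.001]
wrist_force: [1.5, -0.1, -1.7]
width: 0.142
grip_force: 80.3
```

```bash
python3 -c "
from h import *
s=read_state();print(s['width'],s['grip_force'])
goto(*rk(-.105,0),.0195,90-13.05)"
```

```text
0.14239326718653214 80.28823614120483
time 28.5 tcp [ 0.4668 -0.2133  0.0646] yaw 76.88 tilt [-0.0021  0.0013] | turn units -0.01 then shift units [-0.025  0.145  0.902]
```

Request:
apply_moves:
  fingers: [0, 0, 0, 0, 0, 0]
  travel:
    - [-0.02, 0, 0.3]
    - [0, 0, 0.3]
    - [0, 0, 0.2]
    - [0, 0, 0.1]
    - [0, 0, 0]
    - [0, 0, 0]
  rotation:
    - [0, 0, 0]
    - [0, 0, 0]
    - [0, 0, 0]
    - [0, 0, 0]
    - [0, 0, 0]
    - [0, 0, 0]

```text
time: 29.1
tool_pos: [0.4679, -0.2154, 0.0208]
tcp_rot: [2.461, 1.952, 0.0]
wrist_force: [1.3, 0.0, -0.8]
width: 0.142
grip_force: 80.3
```

```bash
python3 -c "
from h import *
s=read_state();print(s['width'],s['grip_force'],s['wrist_force'])
v,e=fitdark([read_camera('top')],GRIP,[*rk(-.111,0),np.radians(76.9)],.001,False);print(v,e)
goto(*rk(-.092,0),.0185,90-13.05)"
```

```text
0.1417362599296568 80.286465883255 [ 1.2836516   0.03949676 -0.78867787]
[ 0.46435056 -0.2171821   1.34215819] 0.15903300569223017
time 29.1 tcp [ 0.468  -0.2155  0.021 ] yaw 76.83 tilt [ 0.0011 -0.0006] | turn units -0.02 then shift units [0.012 0.372 0.049]
```

Request:
apply_moves:
  fingers: [0, 0, 0, 0, 0, 0]
  travel:
    - [0, 0, 0.045]
    - [0, 0.1, 0]
    - [0, 0.1, 0]
    - [0, 0.08, 0]
    - [0, 0, 0]
    - [0, 0, 0]
  rotation:
    - [0, 0, -0.02]
    - [0, 0, 0]
    - [0, 0, 0]
    - [0, 0, 0]
    - [0, 0, 0]
    - [0, 0, 0]

```text
time: 29.75
tool_pos: [0.4813, -0.2186, 0.0181]
tcp_rot: [2.459, 1.954, 0.0]
wrist_force: [0.9, -0.5, -1.8]
width: 0.14
grip_force: 80.5
```

Request:
apply_moves:
  fingers: [0, 0, 0, 0, 0]
  travel:
    - [0, 0.04, 0]
    - [0, 0.03, 0]
    - [0, 0.03, 0]
    - [0, 0, 0]
    - [0, 0, 0]
  rotation:
    - [0, 0, 0]
    - [0, 0, 0]
    - [0, 0, 0]
    - [0, 0, 0]
    - [0, 0, 0]

```text
time: 30.25
tool_pos: [0.4862, -0.2197, 0.0181]
tcp_rot: [2.459, 1.954, 0.0]
wrist_force: [0.6, 1.2, 1.0]
width: 0.144
grip_force: 80.5
```

```bash
python3 -c "
from h import *
s=read_state();print(s['wrist_force'])
goto(*rk(-.092,0),.0185,90-13.05)"
```

```text
[0.60719575 1.19154302 1.0111056 ]
time 30.2 tcp [ 0.4862 -0.2197  0.0181] yaw 76.93 tilt [ 0.0005 -0.0002] | turn units -0.0 then shift units [ 0.011 -0.    -0.008]
```

Expected position reached with no contact yet, so I'll creep until a force shows.

Request:
apply_moves:
  fingers: [0, 0, 0, 0, 0]
  travel:
    - [0, 0.02, 0]
    - [0, 0.02, 0]
    - [0, 0.02, 0]
    - [0, 0, 0]
    - [0, 0, 0]
  rotation:
    - [0, 0, 0]
    - [0, 0, 0]
    - [0, 0, 0]
    - [0, 0, 0]
    - [0, 0, 0]

```text
time: 30.75
tool_pos: [0.4862, -0.2197, 0.0181]
tcp_rot: [-2.456, -1.952, 0.005]
wrist_force: [-9.7, 1.3, 9.7]
width: 0.144
grip_force: 82.0
```

```bash
python3 -c "
from h import *
s=read_state();print(s['wrist_force'],s['torque'])
goto(*rk(-.092,0),.0185,90-13.05)"
```

```text
[-9.67045218  1.29194907  9.70363156] [0.17081088 1.50632289 0.05718208]
time 30.8 tcp [ 0.4862 -0.2197  0.0181] yaw 76.96 tilt [-0.0054  0.0015] | turn units 0.0 then shift units [ 0.011 -0.002 -0.007]
```

Request:
apply_moves:
  fingers: [0, 0, 0.3, 0.3, 0.3, 0.3]
  travel:
    - [0, -0.04, 0]
    - [0, 0, 0]
    - [0, 0, 0]
    - [0, 0, 0]
    - [0, 0, 0]
    - [0, 0, 0]
  rotation:
    - [0, 0, 0]
    - [0, 0, 0]
    - [0, 0, 0]
    - [0, 0, 0]
    - [0, 0, 0]
    - [0, 0, 0]

```text
time: 31.35
tool_pos: [0.4874, -0.22, 0.0181]
tcp_rot: [2.459, 1.954, 0.001]
wrist_force: [1.2, 0.3, -0.1]
width: 0.302
grip_force: 0.0
```

Request:
apply_moves:
  fingers: [0.3, 0.3, 0.3, 0.3, 0.3, 0.3, 0.3, 0.3, 0.3, 0.3]
  travel:
    - [0, 0, -0.3]
    - [0, 0, -0.5]
    - [0, 0, -0.7]
    - [0, 0, -0.7]
    - [0.9, 0, 0]
    - [0.9, 0, 0]
    - [0.9, 0, 0]
    - [0.9, 0, 0]
    - [0.7, 0, 0]
    - [0, 0, 0]
  rotation:
    - [0, 0, 0]
    - [0, 0, 0]
    - [0, 0, 0]
    - [0, 0, 0]
    - [0, 0, 0]
    - [0, 0, 0]
    - [0, 0, 0]
    - [0, 0, 0]
    - [0, 0, 0]
    - [0, 0, 0]

```text
time: 32.35
tool_pos: [0.5367, -0.0066, 0.1296]
tcp_rot: [2.455, 1.959, 0.004]
wrist_force: [0.4, -0.1, 0.6]
width: 0.302
grip_force: 0.0
```

```bash
python3 -c "
from h import *
T=read_camera('top');S=read_camera('side')
cv2.imwrite('pics/w4.png',warp(T,.37,.71,-.391,.131,.01,1500))
for n,cs in(('top',[T]),('side',[S]),('both',[T,S])):
    v,e=fitdark(cs,GRIP,[*rk(-.092,0),np.radians(76.95)],0,False);print(n,v[:2].round(4),e.round(2))
for n,c in(('top',T),('side',S)):
    r=[x for x in tip_of(n,'shutter_top')][:2];print(n,[(round(x['p'],2),onz(c,[x['location']],.03)[0].round(4),onz(c,[x['location']],.02)[0].round(4)) for x in r])
goto(.425,0,.1,77)"
```

```text
top [ 0.4872 -0.2049] 1.24
side [ 0.4863 -0.2185] 0.05
both [ 0.4871 -0.2179] 1.13
top []
side [(0.46, array([ 0.4176, -0.0083,  0.03  ]), array([ 4.212e-01, -2.000e-04,  2.000e-02]))]
time 32.5 tcp [ 0.5355 -0.0111  0.1286] yaw 76.92 tilt [ 0.0005 -0.0005] | turn units -0.01 then shift units [-0.281 -2.202  0.571]
```

View pics/w4.png

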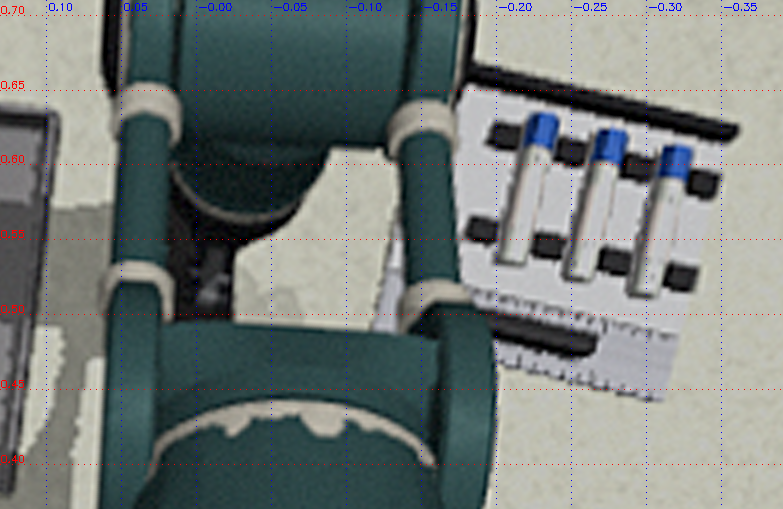

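The ruler lies against the tray's free edge, with the visible part of its grip at (540,340). The tubes are undisturbed. Next is the button.

Request:
apply_moves:
  fingers: [0, 0, 0, 0, 0, 0, 0, 0, 0]
  travel:
    - [-0.1, -0.75, 0]
    - [-0.1, -0.75, 0]
    - [-0.11, -0.76, 0]
    - [0, 0, 0.4]
    - [0, 0, 0.4]
    - [0, 0, 0.4]
    - [0, 0, 0.4]
    - [0, 0, 0]
    - [0, 0, 0]
  rotation:
    - [0, 0, 0]
    - [0, 0, 0]
    - [0, 0, 0]
    - [0, 0, 0]
    - [0, 0, 0]
    - [0, 0, 0]
    - [0, 0, 0]
    - [0, 0, 0]
    - [0, 0, 0]

```text
time: 33.45
tool_pos: [0.4216, -0.0008, 0.0482]
tcp_rot: [-2.461, -1.952, 0.001]
wrist_force: [0.3, 0.5, -1.1]
width: -0.002
grip_force: 0.0
```

```bash
python3 -c "
from h import *
c=read_camera('side');cv2.imwrite('pics/b1.png',cv2.resize(c['image'][170:270,230:390,::-1],None,fx=4,fy=4,interpolation=2))
goto(.422,-.001,.03,77)"
```

```text
time 33.5 tcp [ 0.4224 -0.0007  0.0488] yaw 76.85 tilt [ 0.0008 -0.0001] | turn units -0.02 then shift units [-0.008 -0.007  0.376]
```

View pics/b1.png

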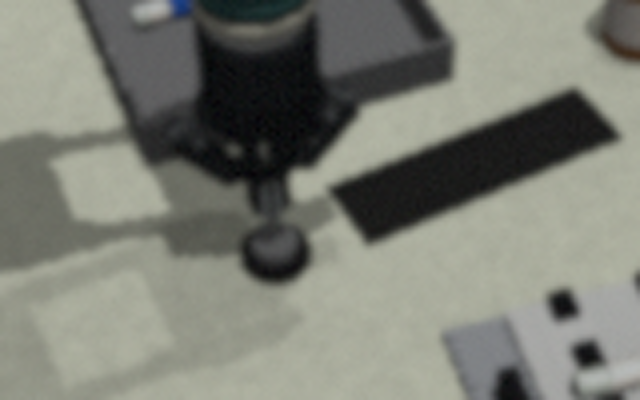

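The fingertips are just above the button's centre at (275,245), and the empty mat is in full view.

Request:
apply_moves:
  fingers: [0, 0, 0, 0, 0, 0]
  travel:
    - [0, 0, 0.1]
    - [0, 0, 0.1]
    - [0, 0, 0.1]
    - [0, 0, 0.1]
    - [0, 0, 0]
    - [0, 0, 0]
  rotation:
    - [0, 0, 0]
    - [0, 0, 0]
    - [0, 0, 0]
    - [0, 0, 0]
    - [0, 0, 0]
    - [0, 0, 0]

```text
time: 34.1
tool_pos: [0.4216, 0.0001, 0.0277]
tcp_rot: [-2.459, -1.954, 0.001]
wrist_force: [-0.5, 0.1, -0.1]
width: 0.003
grip_force: 0.0
```

Request:
apply_moves:
  fingers: [0, 0, 0, 0, 0]
  travel:
    - [0, 0, 0.04]
    - [0, 0, 0.04]
    - [0, 0, 0.04]
    - [0, 0, 0]
    - [0, 0, 0]
  rotation:
    - [0, 0, 0]
    - [0, 0, 0]
    - [0, 0, 0]
    - [0, 0, 0]
    - [0, 0, 0]

```text
time: 34.6
tool_pos: [0.4219, 0.0001, 0.0221]
tcp_rot: [-2.46, -1.954, 0.0]
wrist_force: [0.0, 1.0, -1.4]
width: 0.0
grip_force: 0.0
```

Request:
apply_moves:
  fingers: [0, 0, 0, 0, 0]
  travel:
    - [0, 0, 0.04]
    - [0, 0, 0.04]
    - [0, 0, 0.02]
    - [0, 0, 0]
    - [0, 0, 0]
  rotation:
    - [0, 0, 0]
    - [0, 0, 0]
    - [0, 0, 0]
    - [0, 0, 0]
    - [0, 0, 0]

```text
time: 35.1
tool_pos: [0.4221, 0.0, 0.0172]
tcp_rot: [2.46, 1.954, 0.0]
wrist_force: [-0.8, -0.1, 4.2]
width: -0.002
grip_force: 2.1
```

Request:
apply_moves:
  fingers: [0, 0, 0, 0, 0]
  travel:
    - [0, 0, 0.03]
    - [0, 0, 0.03]
    - [0, 0, 0.03]
    - [0, 0, 0]
    - [0, 0, 0]
  rotation:
    - [0, 0, 0]
    - [0, 0, 0]
    - [0, 0, 0]
    - [0, 0, 0]
    - [0, 0, 0]

```text
time: 35.6
tool_pos: [0.4223, 0.0, 0.0155]
tcp_rot: [-2.459, -1.954, 0.001]
wrist_force: [-11.1, 0.7, 34.8]
width: 0.001
grip_force: 17.4
```

Request:
apply_moves:
  fingers: [0, 0, 0, 0, 0, 0.3, 0.3]
  travel:
    - [0, 0, -0.2]
    - [0, 0, -0.4]
    - [0, 0, -0.6]
    - [0, 0, -0.6]
    - [0, 0, -0.5]
    - [0, 0, 0]
    - [0, 0, 0]
  rotation:
    - [0, 0, 0]
    - [0, 0, 0]
    - [0, 0, 0]
    - [0, 0, 0]
    - [0, 0, 0]
    - [0, 0, 0]
    - [0, 0, 0]

```text
time: 36.3
tool_pos: [0.422, 0.0, 0.1274]
tcp_rot: [2.459, 1.954, 0.001]
wrist_force: [1.3, 1.0, -0.2]
width: 0.296
grip_force: 0.0
```

```bash
python3 -c "
from h import *
T=read_camera('top');S=read_camera('side')
M=[box(-.11,.11,-.032,.032,0,.003)]
for n,cs in(('top',[T]),('side',[S])):
    v,e=fitdark(cs,GRIP,[*rk(-.092,0),np.radians(76.95)],0,False);print(n,'ruler',v[:2].round(4),e.round(2))
    v,e=fitdark(cs,M,[.5927,.005,np.radians(-1.3)],0,False);print(n,'mat',v[:2].round(4),e.round(2))
g=cv2.cvtColor(S['image'],cv2.COLOR_RGB2GRAY);m=(g<60).astype(np.uint8);k,l,st,ce=cv2.connectedComponentsWithStats(m)
p=proj(S,[.59,.005,.003])[0].astype(int);i=l[p[1],p[0]];W=onz(S,np.argwhere(l==i)[:,::-1],.003)[:,:2]*1000;print(st[i],cv2.minAreaRect(W.astype(np.float32)))
cv2.imwrite('pics/s5.png',cv2.resize(S['image'][150:340,260:500,::-1],None,fx=3,fy=3,interpolation=2))
goto(*rk(-.092,0),.1,76.95)"
```

```text
top ruler [ 0.4798 -0.1918] 2.23
top mat [0.5939 0.0056] 0.01
side ruler [ 0.4581 -0.2186] 0.0
side mat [0.5941 0.0052] 0.3
[314 193  69  37 989] ((593.6781005859375, 5.413749694824219), (56.39765167236328, 211.96563720703125), 89.21420288085938)
time 36.4 tcp [4.206e-01 1.000e-04 1.260e-01] yaw 76.93 tilt [-0.0027  0.0001] | turn units -0.0 then shift units [-3.975  2.27   0.519]
```

View pics/s5.png

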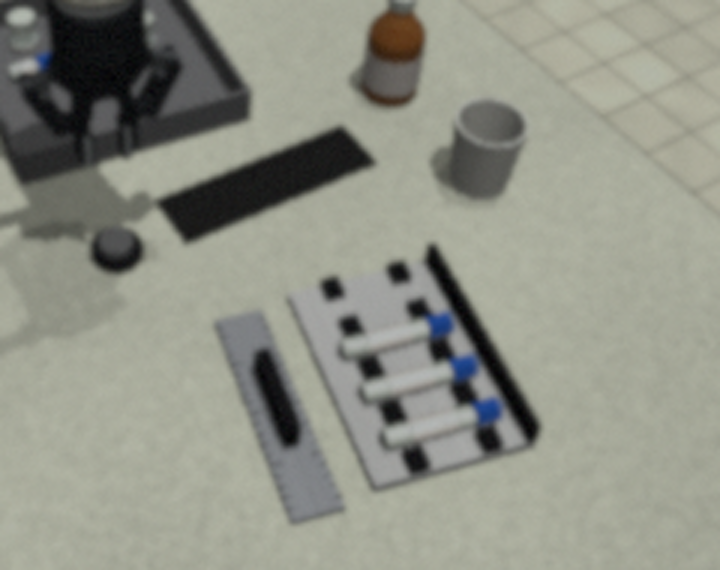

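The ruler has been knocked away from the tray: its grip is now at (275,397) and a clear gap shows. This may have happened before the press, so I'll set it back and press again.

```bash
python3 -c "
from h import *
S=read_camera('side')
P=np.array([[217,322],[265,312],[343,508],[293,522]])/3+[260,150]
W=onz(S,P,.006)[:,:2];print(W.round(4));m=W.mean(0);u=W[0]+W[1]-W[2]-W[3];a=np.arctan2(u[1],u[0]);print('center',m.round(4),'yaw',np.degrees(a))
for r in regions_of('side','ruler')[:2]:
    Q=onz(S,np.argwhere(r['mask'])[:,::-1],.006)[:,:2]*1000;print(round(r['p'],2),cv2.minAreaRect(Q.astype(np.float32)))
v,e=fitdark([S],GRIP,[*m,a],0,False);print('ruler',v,e)
print('rackframe',(place(np.array([[v[0]-RK[0],v[1]-RK[1],0]]),[0,0,-RK[2]])))
goto(v[0],v[1],.06,np.degrees(a))"
```

```text
[[ 0.4622 -0.1209]
 [ 0.5045 -0.1326]
 [ 0.455  -0.3224]
 [ 0.4153 -0.3129]]
center [ 0.4593 -0.2222] yaw 75.82915251423758
0.91 ((456.749267578125, -219.6895751953125), (202.8488006591797, 49.36773681640625), 78.04212951660156)
ruler [ 0.45869672 -0.2193525   1.32346838] 0.27847587689623426
rackframe [[-0.11881597 -0.00644782  0.        ]]
time 36.5 tcp [4.205e-01 1.000e-04 1.258e-01] yaw 76.93 tilt [-0.0033  0.0002] | turn units 0.18 then shift units [-4.069  1.815  1.316]
```

Request:
apply_moves:
  fingers: [0.55, 0.55, 0.55, 0.55, 0.55, 0.55, 0.55, 0.55, 0.55, 0.55]
  travel:
    - [-0.7, 0.3, 0]
    - [-0.7, 0.3, 0]
    - [-0.7, 0.3, 0]
    - [-0.7, 0.3, 0]
    - [-0.7, 0.3, 0]
    - [-0.6, 0.23, 0]
    - [0, 0, 0.6]
    - [0, 0, 0.6]
    - [0, 0, 0.4]
    - [0, 0, 0]
  rotation:
    - [0, 0, 0]
    - [0, 0, 0]
    - [0, 0, 0]
    - [0, 0, 0]
    - [0, 0, 0]
    - [0, 0, 0]
    - [0, 0, 0]
    - [0, 0, 0]
    - [0, 0, 0]
    - [0, 0, 0]

```text
time: 37.5
tool_pos: [0.4559, -0.2173, 0.0429]
tcp_rot: [-2.453, -1.948, 0.006]
wrist_force: [-0.9, 0.8, -0.5]
width: 0.549
grip_force: 0.0
```

```bash
python3 -c "
from h import *
goto(.4585,-.219,.019,76.9)"
```

```text
time 37.5 tcp [ 0.4559 -0.2173  0.0429] yaw 76.91 tilt [-0.0085  0.0046] | turn units 0.0 then shift units [-0.021  0.059  0.478]
```

Request:
apply_moves:
  fingers: [0.55, 0.55, 0.55, 0.55, 0, 0, 0, 0, 0]
  travel:
    - [0, 0.02, 0.17]
    - [0, 0, 0.17]
    - [0, 0, 0.13]
    - [0, 0, 0]
    - [0, 0, 0]
    - [0, 0, 0]
    - [0, 0, 0]
    - [0, 0, 0]
    - [0, 0, 0]
  rotation:
    - [0, 0, 0]
    - [0, 0, 0]
    - [0, 0, 0]
    - [0, 0, 0]
    - [0, 0, 0]
    - [0, 0, 0]
    - [0, 0, 0]
    - [0, 0, 0]
    - [0, 0, 0]

```text
time: 38.4
tool_pos: [0.4612, -0.2196, 0.0248]
tcp_rot: [2.459, 1.954, 0.001]
wrist_force: [-1.6, 0.6, 5.4]
width: 0.138
grip_force: 80.9
```

```bash
python3 -c "
from h import *
goto(*rk(-.092,0.006),.019,90-13.05)"
```

```text
time 38.4 tcp [ 0.4612 -0.2196  0.0248] yaw 76.93 tilt [ 0.0008 -0.0004] | turn units -0.0 then shift units [0.243 0.486 0.117]
```

Request:
apply_moves:
  fingers: [0, 0, 0, 0, 0, 0]
  travel:
    - [0.1, 0.12, 0]
    - [0.14, 0.12, 0]
    - [0, 0.12, 0]
    - [0, 0.06, 0]
    - [0, 0, 0]
    - [0, 0, 0]
  rotation:
    - [0, 0, 0]
    - [0, 0, 0]
    - [0, 0, 0]
    - [0, 0, 0]
    - [0, 0, 0]
    - [0, 0, 0]

```text
time: 39.0
tool_pos: [0.4824, -0.2121, 0.0249]
tcp_rot: [-2.457, -1.953, 0.003]
wrist_force: [-7.6, 2.7, 12.4]
width: 0.132
grip_force: 81.9
```

Request:
apply_moves:
  fingers: [0, 0, 0, 0, 0, 0]
  travel:
    - [0, 0.03, 0]
    - [0, 0.03, 0]
    - [0, 0.03, 0]
    - [0, 0.02, 0]
    - [0, 0, 0]
    - [0, 0, 0]
  rotation:
    - [0, 0, 0]
    - [0, 0, 0]
    - [0, 0, 0]
    - [0, 0, 0]
    - [0, 0, 0]
    - [0, 0, 0]

```text
time: 39.6
tool_pos: [0.487, -0.2132, 0.0249]
tcp_rot: [-2.456, -1.952, 0.005]
wrist_force: [-9.4, 2.5, 14.5]
width: 0.138
grip_force: 82.0
```

```bash
python3 -c "
from h import *
s=read_state();print(s['wrist_force'])
goto(*rk(-.092,0.006),.019,90-13.05)"
```

```text
[-9.44900306  2.45694035 14.52984432]
time 39.6 tcp [ 0.487  -0.2132  0.0249] yaw 76.95 tilt [-0.0048  0.0014] | turn units 0.0 then shift units [0.001 0.012 0.118]
```

Request:
apply_moves:
  fingers: [0, 0, 0, 0, 0, 0]
  travel:
    - [0, 0, -0.04]
    - [0, 0, 0]
    - [0, 0.02, 0]
    - [0, 0.02, 0]
    - [0, 0, 0]
    - [0, 0, 0]
  rotation:
    - [0, 0, 0]
    - [0, 0, 0]
    - [0, 0, 0]
    - [0, 0, 0]
    - [0, 0, 0]
    - [0, 0, 0]

```text
time: 40.2
tool_pos: [0.488, -0.2132, 0.0251]
tcp_rot: [-2.455, -1.951, 0.006]
wrist_force: [-9.2, 1.6, 6.6]
width: 0.133
grip_force: 81.1
```

```bash
python3 -c "
from h import *
s=read_state();print(s['wrist_force'])
goto(*rk(-.092,0.006),.019,90-13.05)"
```

```text
[-9.23897234  1.60300723  6.56138668]
time 40.2 tcp [ 0.488  -0.2132  0.0251] yaw 76.94 tilt [-0.0068  0.0024] | turn units -0.0 then shift units [-0.004 -0.007  0.122]
```

Request:
apply_moves:
  fingers: [0, 0, 0.3, 0.3, 0.3, 0.3]
  travel:
    - [0, -0.03, 0]
    - [0, 0, 0]
    - [0, 0, 0]
    - [0, 0, 0]
    - [0, 0, 0]
    - [0, 0, 0]
  rotation:
    - [0, 0, 0]
    - [0, 0, 0]
    - [0, 0, 0]
    - [0, 0, 0]
    - [0, 0, 0]
    - [0, 0, 0]

```text
time: 40.8
tool_pos: [0.4907, -0.2142, 0.0265]
tcp_rot: [2.458, 1.953, 0.001]
wrist_force: [0.4, 0.7, 0.0]
width: 0.3
grip_force: 0.0
```

Request:
apply_moves:
  fingers: [0.3, 0.3, 0.3, 0.3, 0, 0, 0, 0, 0, 0]
  travel:
    - [0, 0, -0.3]
    - [0, 0, -0.5]
    - [0, 0, -0.5]
    - [0, 0, -0.3]
    - [0.8, -0.5, 0]
    - [0.8, -0.4, 0]
    - [0.8, -0.4, 0]
    - [0.8, -0.4, 0]
    - [0.8, -0.4, 0]
    - [0, 0, 0]
  rotation:
    - [0, 0, 0]
    - [0, 0, 0]
    - [0, 0, 0]
    - [0, 0, 0]
    - [0, 0, 0]
    - [0, 0, 0]
    - [0, 0, 0]
    - [0, 0, 0]
    - [0, 0, 0]
    - [0, 0, 0]

```text
time: 41.8
tool_pos: [0.431, 0.0087, 0.1063]
tcp_rot: [-2.453, -1.96, -0.001]
wrist_force: [0.7, -0.2, -0.1]
width: 0.001
grip_force: 0.0
```

```bash
python3 -c "
from h import *
S=read_camera('side')
v,e=fitdark([S],GRIP,[*rk(-.092,0.006),np.radians(76.95)],0,False);print('ruler',v[:2].round(4),rk(-.092,.006))
cv2.imwrite('pics/s6.png',cv2.resize(S['image'][200:340,260:460,::-1],None,fx=3.5,fy=3.5,interpolation=2))
goto(.422,0,.04,76.95)"
```

```text
ruler [ 0.4876 -0.2123] [ 0.48763086 -0.21328124]
time 41.9 tcp [0.4321 0.0068 0.1065] yaw 77.22 tilt [0.0006 0.    ] | turn units 0.05 then shift units [-0.178 -0.167  1.33 ]
```

View pics/s6.png

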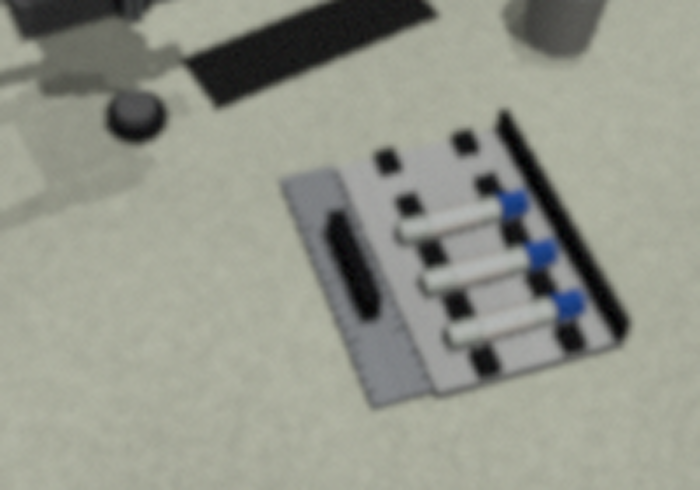

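The ruler is flush against the tray's edge again, with its grip at (352,265), and all the tubes are in place. I'll press again.

Request:
apply_moves:
  fingers: [0, 0, 0, 0, 0, 0, 0, 0, 0]
  travel:
    - [-0.18, -0.17, 0]
    - [0, 0, 0.5]
    - [0, 0, 0.5]
    - [0, 0, 0.4]
    - [0, 0, 0.2]
    - [0, 0, 0]
    - [0, 0, 0.1]
    - [0, 0, 0]
    - [0, 0, 0]
  rotation:
    - [0, 0, 0]
    - [0, 0, 0]
    - [0, 0, 0]
    - [0, 0, 0]
    - [0, 0, 0]
    - [0, 0, 0]
    - [0, 0, 0]
    - [0, 0, 0]
    - [0, 0, 0]

```text
time: 42.75
tool_pos: [0.4235, -0.0025, 0.022]
tcp_rot: [2.459, 1.953, 0.002]
wrist_force: [-0.2, -0.3, 2.0]
width: -0.001
grip_force: 0.7
```

Request:
apply_moves:
  fingers: [0, 0, 0, 0, 0]
  travel:
    - [0, 0, 0.06]
    - [0, 0, 0.05]
    - [0, 0, 0.03]
    - [0, 0, 0]
    - [0, 0, 0]
  rotation:
    - [0, 0, 0]
    - [0, 0, 0]
    - [0, 0, 0]
    - [0, 0, 0]
    - [0, 0, 0]

```text
time: 43.25
tool_pos: [0.4237, -0.0024, 0.0158]
tcp_rot: [2.458, 1.954, 0.001]
wrist_force: [-4.6, -2.6, 16.6]
width: 0.002
grip_force: 8.2
```

```bash
python3 -c "
from h import *
S=read_camera('side')
v,e=fitdark([S],GRIP,[*rk(-.092,0.006),np.radians(76.95)],0,False);print('ruler',v[:2].round(4),e)"
```

```text
ruler [ 0.4876 -0.2131] 0.20685577773164315
```

Request:
apply_moves:
  fingers: [0, 0, 0, 0, 0.3, 0.5, 0.5, 0.5, 0.5, 0.5, 0.5, 0.5]
  travel:
    - [0, 0, -0.2]
    - [0, 0, -0.5]
    - [0, 0, -0.6]
    - [0, 0, -0.6]
    - [-0.7, 0.3, 0]
    - [-0.7, 0.3, 0]
    - [-0.7, 0.3, 0]
    - [-0.7, 0.3, 0]
    - [-0.7, 0.3, 0]
    - [-0.5, 0.1, 0]
    - [0, 0, 0]
    - [0, 0, 0]
  rotation:
    - [0, 0, 0]
    - [0, 0, 0]
    - [0, 0, 0]
    - [0, 0, 0]
    - [0, 0, 0]
    - [0, 0, 0]
    - [0, 0, 0]
    - [0, 0, 0]
    - [0, 0, 0]
    - [0, 0, 0]
    - [0, 0, 0]
    - [0, 0, 0]

```text
time: 44.5
tool_pos: [0.4545, -0.2147, 0.1084]
tcp_rot: [-2.46, -1.951, 0.0]
wrist_force: [0.1, -0.1, 0.8]
width: 0.499
grip_force: 0.0
```

```bash
python3 -c "
from h import *
goto(.4873,-.2133,.02,76.95)"
```

```text
time 44.5 tcp [ 0.4545 -0.2147  0.1084] yaw 76.84 tilt [-0.0012  0.0014] | turn units -0.02 then shift units [0.176 0.632 1.768]
```

Request:
apply_moves:
  fingers: [0.35, 0.35, 0.35, 0.35, 0.35, 0.35, 0.35]
  travel:
    - [0.17, 0.33, 0]
    - [0, 0.3, 0]
    - [0, 0, 0.5]
    - [0, 0, 0.5]
    - [0, 0, 0.25]
    - [0, 0, 0]
    - [0, 0, 0]
  rotation:
    - [0, 0, 0]
    - [0, 0, 0]
    - [0, 0, 0]
    - [0, 0, 0]
    - [0, 0, 0]
    - [0, 0, 0]
    - [0, 0, 0]

```text
time: 45.2
tool_pos: [0.4882, -0.2132, 0.0467]
tcp_rot: [-2.459, -1.955, -0.0]
wrist_force: [-0.1, -0.2, 0.4]
width: 0.348
grip_force: 0.0
```

```bash
python3 -c "
from h import *
goto(.4873,-.2133,.02,76.95)"
```

```text
time 45.2 tcp [ 0.4882 -0.2132  0.0467] yaw 76.99 tilt [-0.      0.0002] | turn units 0.01 then shift units [-0.006 -0.017  0.535]
```

Then grip, back away from the tray a little, and lift.

Request:
apply_moves:
  fingers: [0.35, 0.35, 0.35, 0.35, 0, 0, 0, 0, 0]
  travel:
    - [0, -0.01, 0.2]
    - [0, 0, 0.2]
    - [0, 0, 0.12]
    - [0, 0, 0]
    - [0, 0, 0]
    - [0, 0, 0]
    - [0, 0, 0]
    - [0, 0, 0]
    - [0, 0, 0]
  rotation:
    - [0, 0, 0]
    - [0, 0, 0]
    - [0, 0, 0]
    - [0, 0, 0]
    - [0, 0, 0]
    - [0, 0, 0]
    - [0, 0, 0]
    - [0, 0, 0]
    - [0, 0, 0]

```text
time: 46.1
tool_pos: [0.4872, -0.2138, 0.0207]
tcp_rot: [2.46, 1.954, -0.0]
wrist_force: [-0.6, 0.4, -0.4]
width: 0.137
grip_force: 80.3
```

Request:
apply_moves:
  fingers: [0, 0, 0, 0, 0, 0, 0, 0, 0]
  travel:
    - [0, -0.1, -0.02]
    - [0, -0.2, -0.1]
    - [0, 0, -0.4]
    - [0, 0, -0.4]
    - [0, 0, -0.4]
    - [0.7, 0, 0]
    - [0.7, 0, 0]
    - [0, 0, 0]
    - [0, 0, 0]
  rotation:
    - [0, 0, 0]
    - [0, 0, 0]
    - [0, 0, 0]
    - [0, 0, 0]
    - [0, 0, 0]
    - [0, 0, 0]
    - [0, 0, 0]
    - [0, 0, 0]
    - [0, 0, 0]

```text
time: 47.0
tool_pos: [0.4878, -0.1415, 0.0866]
tcp_rot: [2.458, 1.957, -0.001]
wrist_force: [-1.5, 0.1, -1.8]
width: 0.138
grip_force: 80.2
```

```bash
python3 -c "
from h import *
s=read_state();print(s['width'],s['grip_force'],s['wrist_force'])
goto(.594,.0055,.085,178.6)"
```

```text
0.1381241180277404 80.2205765247345 [-1.47320804  0.12951595 -1.84775435]
time 47.0 tcp [ 0.4878 -0.1415  0.0866] yaw 77.05 tilt [-0.0003 -0.0003] | turn units -16.92 then shift units [-2.052  2.992  0.033]
```

Request:
apply_moves:
  fingers: [0, 0, 0, 0, 0, 0, 0, 0, 0, 0, 0]
  travel:
    - [0.67, 0.28, 0]
    - [0.67, 0.28, 0]
    - [0.67, 0.28, 0]
    - [0.67, 0.28, 0]
    - [0.66, 0.29, 0]
    - [0, 0, 0]
    - [0, 0, 0]
    - [0, 0, 0]
    - [0, 0, 0]
    - [0, 0, 0]
    - [0, 0, 0]
  rotation:
    - [0, 0, 0]
    - [0, 0, 0]
    - [0, 0, 0]
    - [0, 0, 0]
    - [0, 0, 0]
    - [0, 0, -0.92]
    - [0, 0, -1]
    - [0, 0, -1]
    - [0, 0, -1]
    - [0, 0, -1]
    - [0, 0, -1]

```text
time: 48.1
tool_pos: [0.5945, 0.0032, 0.0862]
tcp_rot: [-1.742, -2.614, 0.001]
wrist_force: [-0.4, 0.1, -0.5]
width: 0.141
grip_force: 80.2
```

Request:
apply_moves:
  fingers: [0, 0, 0, 0, 0, 0, 0, 0, 0, 0, 0, 0]
  travel:
    - [0, 0, 0]
    - [0, 0, 0]
    - [0, 0, 0]
    - [0, 0, 0]
    - [0, 0, 0]
    - [0, 0, 0]
    - [0, 0, 0]
    - [0, 0, 0]
    - [0, 0, 0]
    - [0, 0, 0]
    - [0, 0, 0]
    - [0, 0, 0]
  rotation:
    - [0, 0, -1]
    - [0, 0, -1]
    - [0, 0, -1]
    - [0, 0, -1]
    - [0, 0, -1]
    - [0, 0, -1]
    - [0, 0, -1]
    - [0, 0, -1]
    - [0, 0, -1]
    - [0, 0, -1]
    - [0, 0, -1]
    - [0, 0, 0]

```text
time: 49.3
tool_pos: [0.5945, 0.0033, 0.0863]
tcp_rot: [-0.044, -3.141, 0.001]
wrist_force: [0.4, 0.0, -1.4]
width: 0.138
grip_force: 80.2
```

```bash
python3 -c "
from h import *
s=read_state();print(s['width'],s['grip_force'])
goto(.594,.0055,.045,178.6)"
```

```text
0.13807363706065742 80.19498825073242
time 49.3 tcp [0.5945 0.0033 0.0863] yaw 178.41 tilt [-0.0006 -0.0004] | turn units -0.03 then shift units [0.011 0.044 0.826]
```

Request:
apply_moves:
  fingers: [0, 0, 0, 0, 0, 0, 0, 0.45, 0.45, 0.45, 0.45]
  travel:
    - [0, 0.04, 0.4]
    - [0, 0, 0.4]
    - [0, 0, 0.2]
    - [0, 0, 0.15]
    - [0, 0, 0.08]
    - [0, 0, 0]
    - [0, 0, 0]
    - [0, 0, 0]
    - [0, 0, 0]
    - [0, 0, 0]
    - [0, 0, 0]
  rotation:
    - [0, 0, 0]
    - [0, 0, 0]
    - [0, 0, 0]
    - [0, 0, 0]
    - [0, 0, 0]
    - [0, 0, 0]
    - [0, 0, 0]
    - [0, 0, 0]
    - [0, 0, 0]
    - [0, 0, 0]
    - [0, 0, 0]

```text
time: 50.4
tool_pos: [0.5953, 0.0066, 0.0255]
tcp_rot: [0.042, 3.14, -0.0]
wrist_force: [-0.0, -0.7, -0.6]
width: 0.452
grip_force: 0.0
```

Request:
apply_moves:
  fingers: [0.45, 0.45, 0.45, 0.45, 0.45, 0.45, 0.45, 0.45, 0.45, 0.45, 0.45]
  travel:
    - [0, 0, -0.2]
    - [0, 0, -0.5]
    - [0, 0, -0.6]
    - [0, 0, -0.6]
    - [0, 0, -0.6]
    - [0, 0.8, 0]
    - [0, 0.9, 0]
    - [0, 0.9, 0]
    - [0, 0.9, 0]
    - [0, 0.9, 0]
    - [0, 0, 0]
  rotation:
    - [0, 0, 0]
    - [0, 0, 0]
    - [0, 0, 0]
    - [0, 0, 0]
    - [0, 0, 0]
    - [0, 0, 0]
    - [0, 0, 0]
    - [0, 0, 0]
    - [0, 0, 0]
    - [0, 0, 0]
    - [0, 0, 0]

```text
time: 51.5
tool_pos: [0.6009, 0.232, 0.1512]
tcp_rot: [0.035, 3.14, 0.004]
wrist_force: [0.3, -0.4, -0.4]
width: 0.447
grip_force: 0.0
```

```bash
python3 -c "
from h import *
S=read_camera('side')
v,e=fitdark([S],GRIP,[.594,.0055,np.radians(-1.4)],.003,False);print('ruler',v[:2].round(4),e)
goto(.594,.0055,.045,178.6)
cv2.imwrite('pics/s7.png',cv2.resize(S['image'][120:340,220:500,::-1],None,fx=2.7,fy=2.7,interpolation=2))"
```

```text
ruler [0.594  0.0055] 0.39362253780626516
time 51.5 tcp [0.6007 0.2293 0.1509] yaw 178.69 tilt [0.0009 0.0005] | turn units 0.02 then shift units [ 0.026 -4.479  2.117]
```

View pics/s7.png

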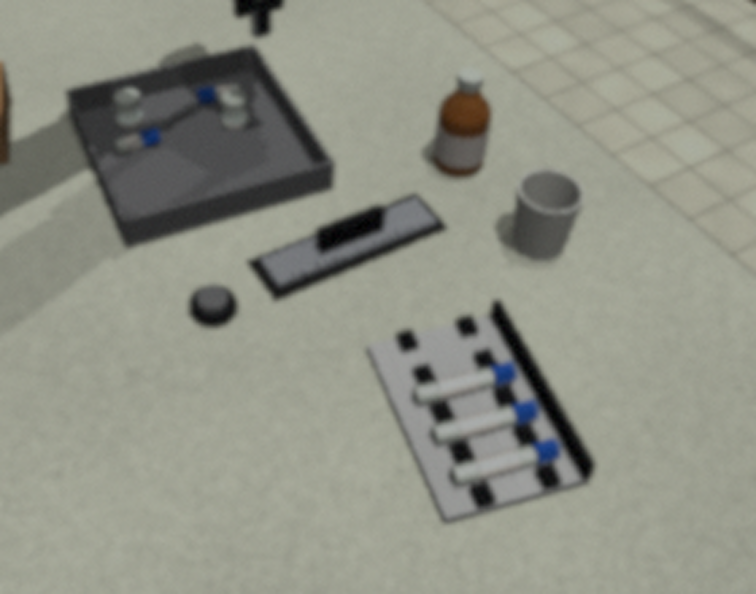

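The ruler lies centred on its mat at (350,240). The three tubes are in their notches, the vials and jars are in the crate, and the button is up.

```bash
python3 -c "
from workcell import *
print(finish_job())"
```

```text
the job is handed in; nothing more can be done
None
```

I handed the job in at about 51.5 s: all three long tubes are in notches with caps at the fence and the ruler is back on its mat. The ruler was knocked about 3 cm off the tray around the first press, so I reset it and pressed the shutter again; no verdict came back.

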